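# Sell the keepsake box from the back of the shop display

## Task

The dark wooden keepsake box at the back of the display riser is sold: first park the candle and the tall tin that stand in front of it upright in the plywood side tray, then lay the keepsake box flat and lengthways in the cardboard carton, and fill its gap by standing the white lidded jar in the middle of the long cork mat. Only then put the candle back in the middle of the round mat and the tin back in the middle of the square mat. Keep everything upright and leave the little clay bird on the riser alone.

Things in the scene. Friction and masses are not known exactly. Their poses are not given: they have to be found in the camera images.
- candle: jar candle, loose, amber glass cylinder with a paper band and a flush pale wooden lid, 50 mm diameter, 120 mm tall, about 0.36 kg. Origin: centre of its underside, z up. Starts upright on the round mat.
- tin: tall square tin, loose, plain aluminium with a flush lid, 50 x 50 mm, 120 mm tall, about 0.26 kg. Origin: centre of its underside, x and y square to its sides, z up. Starts upright on the square mat.
- keepsake: keepsake box, loose, closed dark wooden box 50 mm (its x) by 120 mm (its y, the long way) by 60 mm high, about 0.32 kg; the lid does not open. Origin: centre of its underside, z up. Starts on the long mat, only about 14 mm behind the candle and the tin, which stand taller than it and block the gripper.
- jar: small white ceramic jar with a fixed lid, loose: cylinder 54 mm diameter and 60 mm tall, with a 16 mm round knob on top (76 mm in all), about 0.22 kg. Origin: centre of its underside, z up. Starts alone on the counter, to the left or right in front of the display (a small potted cactus stands on the other side).
- mat_round: round cork mat, 68 mm diameter, 4 mm thick, fixed on the white display riser. The riser is 200 x 260 mm and 18 mm high. Origin: centre of the mat's underside (on the riser's top); its top is 4 mm above. All three mats have the riser's axes: x towards the back of the display, y to the left, along the front row. Round and square mat form the front row, 100 mm apart, and may change sides.
- mat_square: square cork mat, 68 x 68 mm, 4 mm thick, fixed on the riser in the front row. Origin: centre of its underside; top 4 mm above.
- mat_long: long cork mat, 56 mm (x) by 150 mm (y), 4 mm thick, fixed on the riser behind the two front mats, centred 64 mm behind their line. Origin: centre of its underside; top 4 mm above.
- carton: open cardboard carton on the counter, 200 mm (its x, the long way) by 150 mm (its y), 40 mm high, walls and floor 5 mm thick, does not move. Origin: centre of its underside; inner floor 5 mm above. It stands on the left or the right.
- tray: low open plywood side tray on the counter, 230 mm (its x, the long way) by 140 mm (its y), 22 mm high, walls and floor 5 mm thick, does not move. Origin: centre of its underside; inner floor 5 mm above. It stands on the other side from the carton, with room for candle and tin side by side along its length.
- bird: brown clay bird ornament, loose, 36 mm wide, 44 mm tall, standing on a back corner of the riser, beside the long mat. Origin: centre of its underside. To be left alone.
Not all that is in view belongs to the job. What is shaped like the tin but turquoise is not meant.

How it is judged:
By the outcome, as a careful person would: the job done as asked, in the order asked, and still so for the second after the job is handed in, with the robot touching nothing.
It also fails if it takes over 128 s, if anything falls off the work surface, if the arm or the gripper's body presses on something with over 40 N, if the wrist force passes 120 N, or if a joint passes its speed limit or range.

## Robot

A 7-joint arm with a two-finger parallel gripper is mounted at the origin on the work surface. World frame = base frame: x ahead of the robot, y to its left, z up, the work surface at z = 0. Lengths are in m, angles in rad, forces in N, time in s.
With the tool pointing down it reaches from about 0.4 to 0.85 m from the base axis. Payload 10.4 kg.
Tool frame: the origin (TCP) lies midway between the tips of the shut fingers; the grasp point (between the pads) lies 19 mm behind it; y points along the fingers, x is the direction in which the jaws open and shut, and the axes are right-handed (so a half turn about y gives the same grasp; the last joint's range is limited). The gripper opens to 87 mm and grips with 3 to 60 N. Pads are 19 mm wide; open, the fingers measure 117 mm over their backs; the gripper's body (75 mm by 190 mm) begins 51 mm behind the grasp point.
Start: joints at [-0.023, 0.332, -0.065, 1.46, 0.022, 1.35, -0.088], TCP at [0.625, 0, 0.223] pointing down, gripper open.
Joint ranges: [-2.6, 2.6], [-0.5, 2.12], [-1.47, 1.34], [0.16, 2.42], [-1.27, 4.41], [0.06, 2.06], [-2.6, 2.6]. Speed limits (rad/s): [2.22, 2.22, 2.79, 2.79, 3.14, 3.14, 3.14].

## Interface

Orientations are given as a unit quaternion [x, y, z, w].
In Python, from bench import r gives the robot as it stands. The module is installed in compiled form; this text tells all that it offers.
- The arm moves only by the tool arm_command, never from a script. Its argument "deltas" is one flat list of numbers, 6 for each row, row after row: the shift along the tool's x, y, z in m, then the turn, a rotation vector about the tool's x, y, z in degrees. In form: [tx, ty, tz, ax, ay, az, tx, ty, tz, ax, ay, az, ...]. A call has 1 to 8 rows; each row is the pose to reach, as a shift and turn from the pose commanded when the call began, along the tool's axes at that moment; what a row does not reach only later rows make up. A row lasts 1/8 s, in which the tool goes at most 62.5 mm and 10.7 degrees, less where a joint would pass 70% of its speed; a pose out of reach is approached as far as the arm can. A call with a gripper value outside its range is refused whole. "hand" is the opening, from 0 (shut) to 1 (fully open), set as the call begins (left out, the last holds). The fingers move at their own pace and stop on an object; "grip_force" is the grip in N (left out, the last holds). Time passes only in rows, so rows that repeat a pose let the fingers close. It gives the time, the measured TCP pose, the force and the opening at its end, in the units of the state.
- r.read_state(): the state, without advancing time (a new reading comes with each control period).
- r.camera(name): name is "scene" or "side" or "wrist"; returns a dict with "image" (480x640x3 uint8, red, green, blue), "intrinsics" (3x3 intrinsics, pixels), "world_from_camera" (4x4, takes a point from camera to world coordinates); the wrist camera has in their place "hand_eye" (4x4, takes a point from camera to tool coordinates, whose origin is the TCP and whose axes are the tool frame's). Camera axes: x right, y down, z forward; pixel columns grow to the right and rows downward; lengths in m; the calibration is good to about 2 mm. The wrist camera is an equidistant fisheye: a pixel r from the principal point sees the ray r / f radians off the axis. A picture is of the moment at which its call begins: read the wrist's pose just before it. There is no depth.
- r.close_job(): hands the job in, once; it reports no verdict.
Trained networks look in a picture, given as the dict that the camera call returned (one of the last four; its "shot" number tells which), for a name from the list of things; names that differ only in an ending like _2 or _b are one class to them, and where a whole thing is asked for, a point or a joint stands for the part that bears it (a point fixed in the world has none). Each returns a list of dicts, best first, with "conf" (0 to 1); they miss things now and then, are a little off and sometimes report something else, mostly with a low value. They report only what shows in the picture. A call takes as long as a camera call. They do not tell look-alikes from the thing itself.
- r.boxes_of(picture, query): "centre" ([row, column] in pixels, amid what is visible of it).
- r.regions_of(picture, query): "region" (480x640 bool, what is visible of it) and "centre" ([row, column] in pixels, amid what is visible of it).
The state is a dict: "time": time; "joint_positions": joint angles; "joint_vel": joint speeds; "joint_torque": joint torques, N m; "ee_pos": TCP position; "eef_rot": TCP orientation; "ft_force": force on the tool from outside, world axes, zero at the start; "torque": the same for the moment, N m; "width": finger opening in m.
Only numpy, scipy, OpenCV 4.12 (cv2) and the standard library are available. Lean on these libraries where they do the work, as an engineer would, in place of code of your own. Each camera call takes 0.05 s, during which the arm holds its last target.

## Working session

There is one attempt and no reset: what is moved stays moved. The work goes in short steps, Python scripts to look and compute and a tool call to move; the robot and the scene stay as the last step left them, time stands still between calls to the robot, and variables do not carry over. Pictures are saved under pics/ and viewed, and the job is handed in when it is done.

Besides the shell and the picture viewer there is one more tool, called as name(argument=value, ...) on one line, values as JSON. arm_command: Moves the arm, as the interface text tells. Its arguments: {"type":"object","properties":{"deltas":{"type":"array","items":{"type":"number"}},"hand":{"type":"number"},"grip_force":{"type":"number"}},"required":["deltas"]}

```bash
mkdir -p pics; ls
cat > h.py <<'E'
import numpy as np, cv2, json
from scipy.spatial.transform import Rotation as R
from bench import r
def save(p,name):
    cv2.imwrite('pics/'+name+'.png', cv2.cvtColor(p['image'],cv2.COLOR_RGB2BGR))
def proj(p,X):
    T=np.linalg.inv(p['world_from_camera']); c=(T[:3,:3]@np.atleast_2d(X).T).T+T[:3,3]
    K=np.array(p['intrinsics']); u=(K@c.T).T; return u[:,:2]/u[:,2:]
def ray(p,rc):
    K=np.array(p['intrinsics']); d=np.linalg.inv(K)@np.array([rc[1],rc[0],1.0])
    T=np.array(p['world_from_camera']); d=T[:3,:3]@d; return T[:3,3],d/np.linalg.norm(d)
def atz(p,rc,z):
    o,d=ray(p,rc); return o+d*(z-o[2])/d[2]
E
python3 - <<'E'
from h import *
s=r.read_state(); print(s['time'],s['ee_pos'],s['eef_rot'],s['width'],s['ft_force'])
for n in ['scene','side','wrist']:
    p=r.camera(n); save(p,n+'0')
    print(n,np.round(p['intrinsics'],1).tolist(), np.round(p.get('world_from_camera',p.get('hand_eye')),4).tolist())
E
```

```text
pics
0.0 [6.24602138e-01 1.20486630e-05 2.21724771e-01] [ 7.07129872e-01 -4.87391356e-04 -5.43040464e-04 -7.07083313e-01] 0.08681943396490047 [-0.16745969 -0.29608918 -0.09448403]
scene [[525.0, 0.0, 325.2], [0.0, 525.0, 241.8], [0.0, 0.0, 1.0]] [[0.5418, 0.5554, -0.6309, 1.3387], [0.8403, -0.3742, 0.3921, -0.474], [-0.0184, -0.7426, -0.6694, 0.884], [0.0, 0.0, 0.0, 1.0]]
side [[449.2, 0.0, 324.7], [0.0, 449.2, 240.3], [0.0, 0.0, 1.0]] [[-0.9969, -0.0485, 0.0622, 0.4797], [-0.0788, 0.5737, -0.8152, 0.6869], [0.0038, -0.8176, -0.5758, 0.5379], [0.0, 0.0, 0.0, 1.0]]
wrist [[371.6, 0.0, 321.0], [0.0, 371.6, 236.8], [0.0, 0.0, 1.0]] [[1.0, 0.001, 0.0007, 0.0004], [-0.0004, -0.2851, 0.9585, -0.1627], [0.0011, -0.9585, -0.2851, 0.0777], [0.0, 0.0, 0.0, 1.0]]
```

View pics/scene0.png

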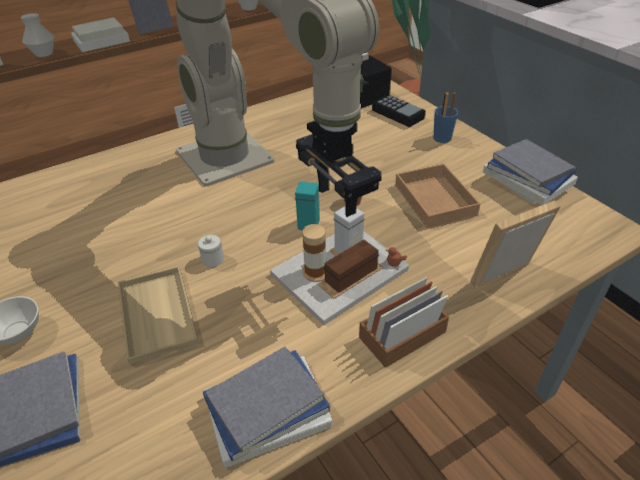

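View pics/side0.png

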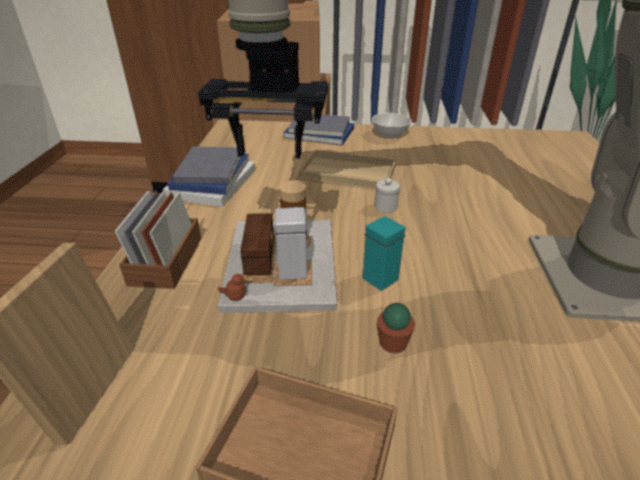

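View pics/wrist0.png

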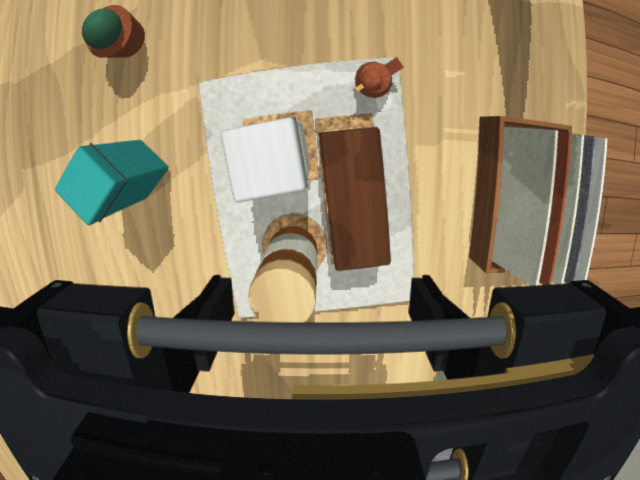

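Run:
```python
from h import *
import pickle
names=['candle','tin','keepsake','jar','mat_round','mat_square','mat_long','carton','tray','bird']
D={}
print(r.read_state()['time'])
for n in ['scene','side','wrist']:
    s=r.read_state(); p=r.camera(n); vis=p['image'].copy()
    D[n]={'p':p,'s':s,'m':{}}
    for q in names:
        L=r.regions_of(p,q)
        D[n]['m'][q]=L
        print(n,q,[(round(l['conf'],2),np.round(l['centre']).tolist(),int(l['region'].sum())) for l in L[:3]])
        if L:
            cs,_=cv2.findContours(L[0]['region'].astype(np.uint8),cv2.RETR_EXTERNAL,cv2.CHAIN_APPROX_NONE)
            cv2.drawContours(vis,cs,-1,(255,0,0),1)
    D[n]['vis']=vis; cv2.imwrite(f'pics/{n}1.png',vis[...,::-1])
pickle.dump(D,open('d0.pkl','wb'))
print(r.read_state()['time'])
```

```text
0.15
scene candle [(0.83, [246.0, 317.0], 1104)]
scene tin [(0.97, [228.0, 348.0], 1037), (0.96, [206.0, 309.0], 967)]
scene keepsake [(0.7, [262.0, 351.0], 1757)]
scene jar [(0.73, [251.0, 211.0], 651), (0.16, [245.0, 314.0], 1140)]
scene mat_round []
scene mat_square []
scene mat_long [(0.68, [290.0, 336.0], 329)]
scene carton [(0.96, [196.0, 433.0], 3437)]
scene tray [(0.8, [316.0, 156.0], 5639)]
scene bird [(0.64, [257.0, 396.0], 254)]
side candle [(0.94, [196.0, 294.0], 715)]
side tin [(0.93, [243.0, 292.0], 2107), (0.56, [250.0, 383.0], 2485)]
side keepsake [(0.68, [248.0, 258.0], 1783)]
side jar [(0.97, [194.0, 386.0], 758)]
side mat_round [(0.45, [241.0, 305.0], 34)]
side mat_square [(0.6, [281.0, 293.0], 415), (0.57, [168.0, 349.0], 2634)]
side mat_long [(0.8, [277.0, 260.0], 227)]
side carton [(0.71, [437.0, 292.0], 16358)]
side tray [(0.76, [169.0, 348.0], 2787), (0.51, [244.0, 292.0], 2109)]
side bird [(0.55, [285.0, 234.0], 528)]
wrist candle [(0.73, [280.0, 285.0], 5218)]
wrist tin [(0.98, [179.0, 108.0], 6326), (0.82, [160.0, 267.0], 5961), (0.45, [279.0, 285.0], 5278)]
wrist keepsake [(0.85, [196.0, 356.0], 8158)]
wrist jar []
wrist mat_round [(0.83, [230.0, 306.0], 1210), (0.42, [278.0, 285.0], 5261)]
wrist mat_square []
wrist mat_long [(0.72, [125.0, 333.0], 1175)]
wrist carton []
wrist tray []
wrist bird [(0.75, [79.0, 374.0], 1237)]
1.8
```

```bash
cat > fit.py <<'E'
from h import *
from scipy.optimize import minimize
def projw(p,s,X):
    H=np.array(p['hand_eye']); Rt=R.from_quat(s['eef_rot']).as_matrix(); Rc=Rt@H[:3,:3]; tc=Rt@H[:3,3]+np.array(s['ee_pos'])
    c=(np.atleast_2d(X)-tc)@Rc; th=np.arctan2(np.hypot(c[:,0],c[:,1]),c[:,2]); ph=np.arctan2(c[:,1],c[:,0]); K=np.array(p['intrinsics'])
    return np.c_[K[0,0]*th*np.cos(ph)+K[0,2],K[1,1]*th*np.sin(ph)+K[1,2]]
def rayw(p,s,rc):
    H=np.array(p['hand_eye']); Rt=R.from_quat(s['eef_rot']).as_matrix(); Rc=Rt@H[:3,:3]; tc=Rt@H[:3,3]+np.array(s['ee_pos'])
    K=np.array(p['intrinsics']); a=(rc[1]-K[0,2])/K[0,0]; b=(rc[0]-K[1,2])/K[1,1]; th=np.hypot(a,b)
    d=np.array([np.sin(th)*a/th,np.sin(th)*b/th,np.cos(th)]); return tc,Rc@d
def P(v,X):
    return projw(v['p'],v['s'],X) if 'hand_eye' in v['p'] else proj(v['p'],X)
def raypix(v,rc):
    return rayw(v['p'],v['s'],rc) if 'hand_eye' in v['p'] else ray(v['p'],rc)
def box(a,b,h,n=9):
    t=np.linspace(-.5,.5,n); pts=[]
    for z in np.linspace(0,h,5):
        for u in t: pts+= [[u*a,-b/2,z],[u*a,b/2,z],[-a/2,u*b,z],[a/2,u*b,z]]
    return np.array(pts)
def cyl(d,h,n=48):
    t=np.linspace(0,2*np.pi,n,endpoint=False); return np.array([[d/2*np.cos(a),d/2*np.sin(a),z] for z in np.linspace(0,h,5) for a in t])
M={'candle':[cyl(.05,.12)],'tin':[box(.05,.05,.12)],'keepsake':[box(.05,.12,.06)],
   'jar':[cyl(.054,.06),cyl(.016,.016)+[0,0,.06]],'carton':[box(.2,.15,.04)],'tray':[box(.23,.14,.022)]}
def place(X,q): 
    c,s=np.cos(q[3]),np.sin(q[3]); return np.c_[X[:,0]*c-X[:,1]*s+q[0],X[:,0]*s+X[:,1]*c+q[1],X[:,2]+q[2]]
SS=4
def render(v,parts,q):
    im=np.zeros((480,640),np.uint8)
    for X in parts:
        h=cv2.convexHull(P(v,place(X,q)).astype(np.float32))
        cv2.fillConvexPoly(im,np.round(h*16).astype(np.int32),1,cv2.LINE_8,4)
    return im>0
def fit(name,views,q0,fixyaw=False,fixz=False):
    # views: list of (v,mask,ignore)
    def cost(w):
        q=np.array(q0,float); q[:2]+=w[:2]*.01; 
        k=2
        if not fixz: q[2]+=w[k]*.01; k+=1
        if not fixyaw: q[3]+=w[k]*.1
        c=0
        for v,m,ig in views:
            a=render(v,M[name],q)&~ig; b=m&~ig
            c+=1-(a&b).sum()/max(1,(a|b).sum())
        return c/len(views)
    n=2+(not fixyaw)+(not fixz); best=None
    for st in (1.0,.3):
        x0=np.zeros(n) if best is None else best.x
        sim=np.vstack([x0]+[x0+st*np.eye(n)[i] for i in range(n)])
        b=minimize(cost,x0,method='Nelder-Mead',options=dict(initial_simplex=sim,maxiter=400,xatol=.005,fatol=1e-5))
        if best is None or b.fun<best.fun: best=b
    w=best.x; q=np.array(q0,float); q[:2]+=w[:2]*.01; k=2
    if not fixz: q[2]+=w[k]*.01; k+=1
    if not fixyaw: q[3]+=w[k]*.1
    return q,best.fun
E
cat > m0.py <<'E'
from fit import *
import pickle
D=pickle.load(open('d0.pkl','rb'))
def mid(name,i={}):
    os=[];ds=[]
    for n in D:
        L=D[n]['m'][name]
        if n in i and i[n] is None or not L: continue
        o,d=raypix(D[n],L[i.get(n,0)]['centre']); os.append(o);ds.append(d)
    A=sum(np.eye(3)-np.outer(d,d) for d in ds); b=sum((np.eye(3)-np.outer(d,d))@o for o,d in zip(os,ds))
    return np.linalg.solve(A,b)
idx={'tin':{'wrist':1}}
for name,yaw in [('candle',0),('tin',0),('keepsake',0),('jar',0),('carton',0),('tray',0)]:
    c=mid(name,idx.get(name,{})); 
    vs=[]
    for n in D:
        L=D[n]['m'][name]
        if not L: continue
        m=L[idx.get(name,{}).get(n,0)]['region']
        if m.sum()<300: continue
        ig=np.zeros((480,640),bool)
        for o in ['candle','tin','keepsake','jar','bird']:
            if o!=name:
                for k,l in enumerate(D[n]['m'][o]):
                    if l['conf']>.5: ig|=cv2.dilate(l['region'].astype(np.uint8),np.ones((3,3)))>0
        ig&=~m
        if n=='side' and name=='carton': pass
        vs.append((D[n],m,ig))
    z={'candle':.022,'tin':.022,'keepsake':.022}.get(name,0)
    cyl_=name in('candle','jar')
    best=None
    for y0 in ([0] if cyl_ else np.radians([-40,-15,10,35]) if name=='tin' else np.radians([-60,-30,0,30,60,90])):
        q,f=fit(name,vs,[c[0],c[1],z,y0],fixyaw=cyl_,fixz=False)
        if best is None or f<best[1]: best=(q,f)
    q,f=best
    per=[]
    for v in vs:
        a=render(v[0],M[name],q)&~v[2]; per.append(round((a&v[1]).sum()/(a|v[1]).sum(),3))
    print(name,'tri',np.round(c,3),'fit',np.round(q[:3],4),round(np.degrees(q[3]),1),'cost',round(f,3),per)
E
time python3 m0.py
```

```text
candle tri [ 0.599 -0.043  0.112] fit [ 0.5966 -0.0412  0.0205] 0.0 cost 0.071 [np.float64(0.924), np.float64(0.941), np.float64(0.921)]
tin tri [0.582 0.058 0.09 ] fit [0.5869 0.0583 0.0219] 9.4 cost 0.09 [np.float64(0.836), np.float64(0.944), np.float64(0.95)]
keepsake tri [0.654 0.022 0.052] fit [0.6545 0.0176 0.0202] 7.8 cost 0.073 [np.float64(0.931), np.float64(0.889), np.float64(0.96)]
jar tri [ 0.41  -0.221  0.033] fit [ 0.4072 -0.2194  0.0011] 0.0 cost 0.109 [np.float64(0.871), np.float64(0.91)]
carton tri [0.538 0.375 0.021] fit [ 5.281e-01  3.878e-01 -4.000e-04] -13.8 cost 0.03 [np.float64(0.954), np.float64(0.986)]
tray tri [ 0.502 -0.395  0.005] fit [ 0.5004 -0.3913  0.0013] 168.8 cost 0.031 [np.float64(0.958), np.float64(0.98)]
real	0m39.103s
user	0m32.664s
sys	0m6.914s
```

View pics/side1.png

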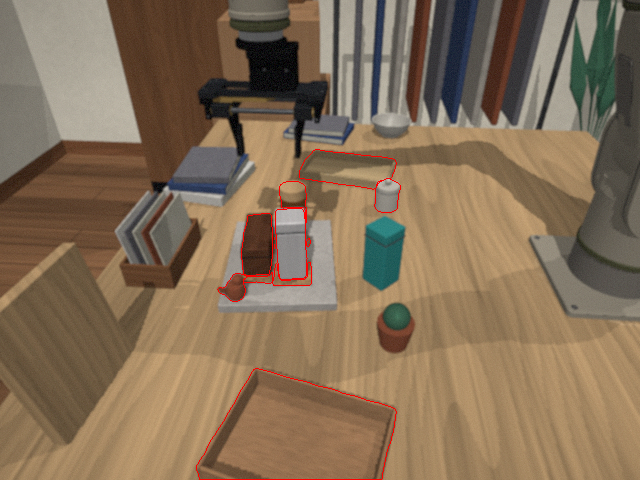

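View pics/wrist1.png

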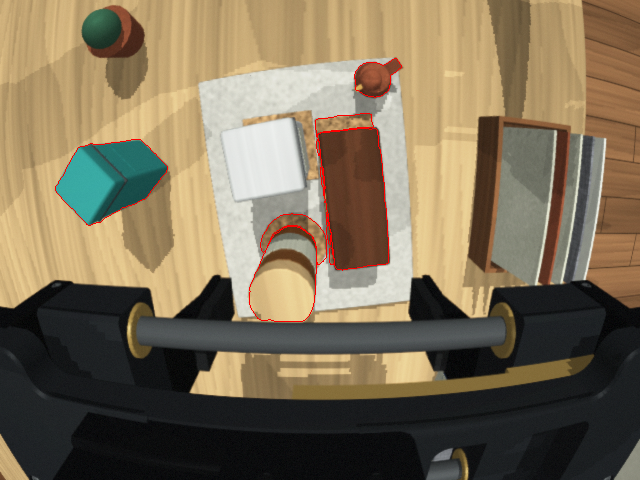

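```bash
cat > m1.py <<'E'
from fit import *
import pickle
D=pickle.load(open('d0.pkl','rb'))
w=D['wrist']
for rc in [(82,200),(58,400),(303,413),(318,238)]:
    o,d=raypix(w,rc); print(rc,np.round(o+d*(.018-o[2])/d[2],4))
w=D['side']
for rc in [(306,222),(303,335),(221,331),(222,238)]:
    o,d=raypix(w,rc); print('side',rc,np.round(o+d*(.018-o[2])/d[2],4))
w=D['scene']
for rc in [(271,272),(313,322),(264,408),(235,358)]:
    o,d=raypix(w,rc); print('scene',rc,np.round(o+d*(.018-o[2])/d[2],4))
E
python3 m1.py
python3 - <<'E'
import cv2
for n,(a,b,c,d) in {'scene':(220,330,260,420),'side':(200,320,210,345)}.items():
    i=cv2.imread(f'pics/{n}0.png')[a:b,c:d]; cv2.imwrite(f'pics/{n}_z.png',cv2.resize(i,None,fx=5 if n=='scene' else 4,fy=5 if n=='scene' else 4,interpolation=cv2.INTER_CUBIC))
E
```

```text
(82, 200) [0.5043 0.1302 0.018 ]
(58, 400) [0.7032 0.1519 0.018 ]
(303, 413) [ 0.7294 -0.1092  0.018 ]
(318, 238) [ 0.531  -0.1284  0.018 ]
side (306, 222) [0.691  0.1543 0.018 ]
side (303, 335) [0.5043 0.1315 0.018 ]
side (221, 331) [ 0.5281 -0.1218  0.018 ]
side (222, 238) [ 0.7253 -0.1011  0.018 ]
scene (271, 272) [ 0.5385 -0.1245  0.018 ]
scene (313, 322) [ 0.71   -0.0959  0.018 ]
scene (264, 408) [0.6962 0.1521 0.018 ]
scene (235, 358) [0.5469 0.1149 0.018 ]
```

View pics/scene_z.png

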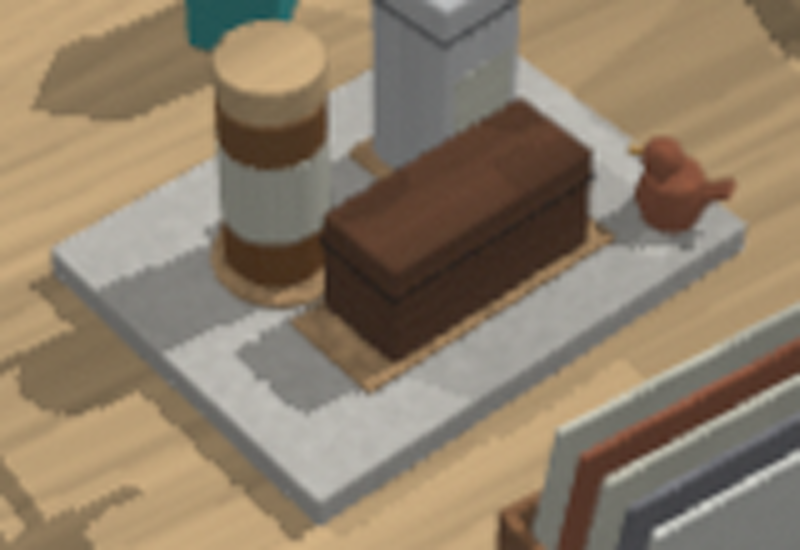

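View pics/side_z.png

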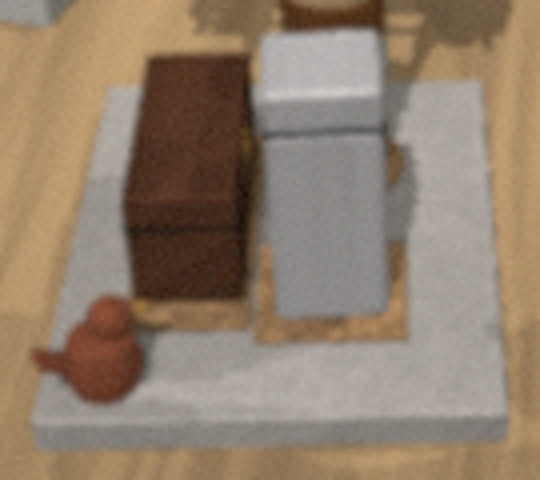

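arm_command(deltas=[-0.014,0,-0.02,0,-3,0,-0.028,0,-0.041,0,-6,0,-0.028,0,-0.041,0,-6,0,-0.028,0,-0.041,0,-6,0], hand=1)

```text
time: 2.3
ee_pos: [0.5973, -0.0402, 0.2227]
eef_rot: [-0.706, -0.037, 0.037, 0.706]
ft_force: [-0.1, 0.6, -0.3]
width: 0.0868
```

```bash
cat > st.py <<'E'
from h import *
import sys
s=r.read_state(); Rm=R.from_quat(s['eef_rot']).as_matrix()
yaw=np.degrees(np.arctan2(Rm[1,0],Rm[0,0])); p=np.array(s['ee_pos'])
print('t',round(s['time'],2),'pos',np.round(p,4),'yaw',round(yaw,2),'downerr',np.round(Rm[:,1],4),'w',round(s['width'],4),'F',np.round(s['ft_force'],1))
if len(sys.argv)>3:
    t=np.array([float(a) for a in sys.argv[1:4]]); d=Rm.T@(t-p); print('delta tool',np.round(d,4), 'ay', round(yaw-float(sys.argv[4]),2) if len(sys.argv)>4 else '')
E
cat > look.py <<'E'
from fit import *
import sys,pickle
# look.py tag cam names...
def look(cam,names,tag):
    s=r.read_state(); p=r.camera(cam); save(p,tag)
    v={'p':p,'s':s,'m':{}}
    vis=p['image'].copy()
    for q in names:
        v['m'][q]=r.regions_of(p,q)
        print(cam,q,[(round(l['conf'],2),np.round(l['centre']).tolist(),int(l['region'].sum())) for l in v['m'][q][:3]])
        if v['m'][q]:
            cs,_=cv2.findContours(v['m'][q][0]['region'].astype(np.uint8),cv2.RETR_EXTERNAL,cv2.CHAIN_APPROX_NONE)
            cv2.drawContours(vis,cs,-1,(255,0,0),1)
    cv2.imwrite(f'pics/{tag}_m.png',vis[...,::-1]); pickle.dump(v,open(f'{tag}.pkl','wb')); return v
if __name__=='__main__': look(sys.argv[2],sys.argv[3:],sys.argv[1])
E
python3 st.py; python3 look.py w1 wrist candle tin keepsake
```

```text
t 2.3 pos [ 0.5973 -0.0402  0.2227] yaw 5.99 downerr [ 5.e-04  5.e-04 -1.e+00] w 0.0868 F [-0.1  0.6 -0.3]
wrist candle [(0.7, [236.0, 317.0], 5179)]
wrist tin [(0.82, [116.0, 138.0], 6521), (0.65, [97.0, 321.0], 5600)]
wrist keepsake [(0.64, [159.0, 393.0], 8924)]
```

View pics/w1_m.png

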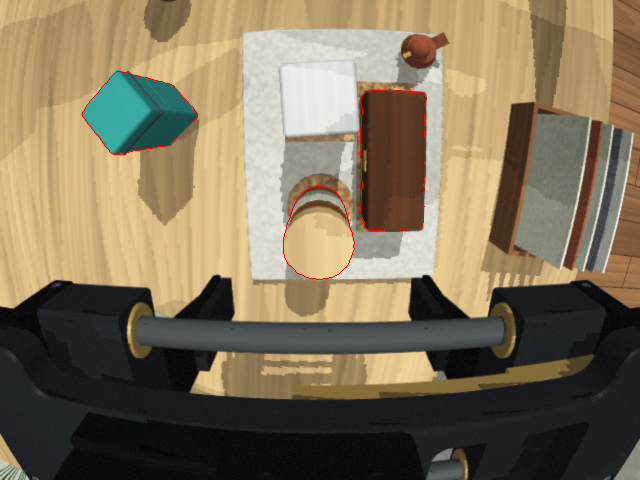

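```bash
cat > m2.py <<'E'
from fit import *
import pickle
D=pickle.load(open('d0.pkl','rb')); w0=D['wrist']; w1=pickle.load(open('w1.pkl','rb'))
z=np.zeros((480,640),bool)
def two(name,i0,i1,q0,cy=False,third=[]):
    vs=[(w0,w0['m'][name][i0]['region'],z),(w1,w1['m'][name][i1]['region'],z)]
    q,f=fit(name,vs,q0,fixyaw=cy); print(name,np.round(q[:3],4),round(np.degrees(q[3]),1),round(f,3))
two('candle',0,0,[.597,-.041,.022,0],True)
two('tin',1,1,[.587,.058,.022,.16])
two('keepsake',0,0,[.6545,.0176,.022,.13])
for rc in [(244,319)]:
    o,d=raypix(w1,rc); print(np.round(o+d*(.142-o[2])/d[2],4))
for rc in [(33,244),(29,441),(283,436),(279,251)]:
    o,d=raypix(w1,rc); print(rc,np.round(o+d*(.018-o[2])/d[2],4))
E
python3 m2.py
```

```text
candle [ 0.596  -0.0439  0.0159] 0.0 0.037
tin [0.5857 0.0577 0.0171] 9.6 0.03
keepsake [0.6554 0.0176 0.016 ] 7.5 0.03
[ 0.5965 -0.0402  0.142 ]
(33, 244) [0.5037 0.129  0.018 ]
(29, 441) [0.6986 0.1586 0.018 ]
(283, 436) [ 0.7344 -0.1114  0.018 ]
(279, 251) [ 0.5308 -0.127   0.018 ]
```

arm_command(deltas=[-0.001,0.03,-0.001,0,0,0,-0.001,0.08,-0.001,0,0,0,-0.001,0.12,-0.001,0,0,0,-0.001,0.134,-0.001,0,0,0,-0.001,0.134,-0.001,0,0,0])

```text
time: 3.12
ee_pos: [0.5962, -0.0418, 0.0886]
eef_rot: [-0.706, -0.037, 0.037, 0.706]
ft_force: [0.0, -0.2, -0.1]
width: 0.087
```

arm_command(deltas=[0,0,0,0,0,0,0,0,0,0,0,0,0,0,0,0,0,0,0,0,0,0,0,0,0,0,0,0,0,0,0,0,0,0,0,0], hand=0, grip_force=20)

```text
time: 3.88
ee_pos: [0.5962, -0.0421, 0.0887]
eef_rot: [-0.706, -0.037, 0.037, 0.706]
ft_force: [-0.5, 0.4, 2.0]
width: 0.05
```

arm_command(deltas=[0,-0.02,0,0,0,0,0,-0.06,0,0,0,0,0,-0.1,0,0,0,0,-0.005,-0.12,-0.02,0,0,0,-0.014,-0.12,-0.06,0,0,0,-0.024,-0.12,-0.105,0,0,0,-0.034,-0.12,-0.15,0,0,0,-0.044,-0.12,-0.195,0,0,0])

```text
time: 4.88
ee_pos: [0.5721, -0.2419, 0.208]
eef_rot: [-0.706, -0.037, 0.037, 0.706]
ft_force: [0.7, 0.6, -2.4]
width: 0.0495
```

arm_command(deltas=[-0.01,0,-0.045,0,0,0,-0.02,0,-0.09,0,0,0,-0.028,0,-0.125,0,0,0,-0.033,0,-0.148,0,0,0,-0.035,0,-0.158,0,0,0,-0.035,0,-0.158,0,0,0])

```text
time: 5.62
ee_pos: [0.5547, -0.4009, 0.2083]
eef_rot: [-0.706, -0.037, 0.037, 0.706]
ft_force: [-0.4, 0.7, -4.0]
width: 0.0494
```

```bash
python3 st.py .554 -.402 .0735 6; python3 look.py w2 wrist candle tray; python3 look.py s2 scene candle tray
```

```text
t 5.62 pos [ 0.5547 -0.4009  0.2083] yaw 6.01 downerr [-1.e-04  7.e-04 -1.e+00] w 0.0494 F [-0.4  0.7 -4. ]
delta tool [-0.0008  0.1348 -0.0011] ay 0.01
wrist candle [(0.87, [296.0, 321.0], 13280)]
wrist tray [(0.68, [186.0, 249.0], 26871)]
scene candle [(0.84, [277.0, 144.0], 696)]
scene tray [(0.97, [321.0, 158.0], 5304)]
```

View pics/w2_m.png

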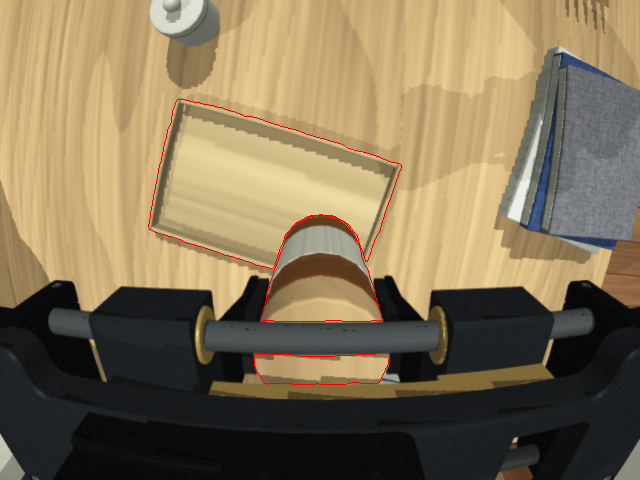

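View pics/s2_m.png

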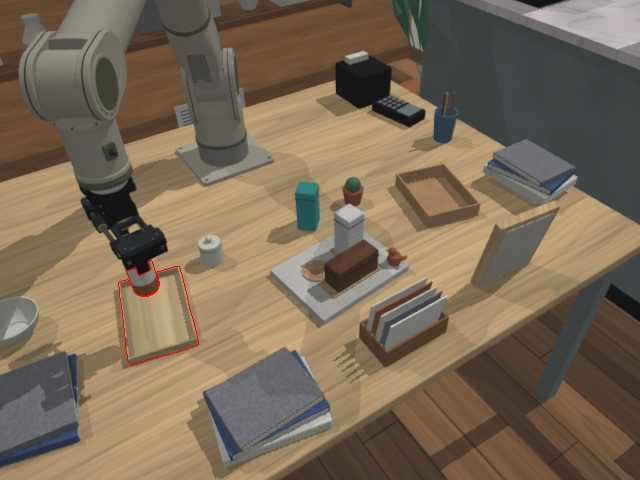

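```bash
cat > pix.py <<'E'
from fit import *
import pickle,sys
v=pickle.load(open(sys.argv[1]+'.pkl','rb')); z=float(sys.argv[2])
for a in sys.argv[3:]:
    c,rr=map(float,a.split(',')); o,d=raypix(v,(rr,c)); print(a,np.round(o+d*(z-o[2])/d[2],4))
E
python3 pix.py w2 .022 179,99 401,164 150,228
python3 - <<'E'
import numpy as np
c=np.array([.5004,-.3913]);a=np.radians(-11.2);X=np.array([np.cos(a),np.sin(a)]);Y=np.array([-X[1],X[0]])
for s,t in [(-1,1),(1,1),(-1,-1)]: print(np.round(c+s*.115*X+t*.07*Y,4))
E
```

```text
179,99 [ 0.4068 -0.3031  0.022 ]
401,164 [ 0.626  -0.3468  0.022 ]
150,228 [ 0.3789 -0.4361  0.022 ]
[ 0.4012 -0.3003]
[ 0.6268 -0.345 ]
[ 0.374  -0.4376]
```

arm_command(deltas=[0,0.03,0,0,0,0,0,0.07,0,0,0,0,0,0.105,0,0,0,0,0,0.125,0,0,0,0,0,0.134,0,0,0,0,0,0.134,0,0,0,0])

```text
time: 6.68
ee_pos: [0.5548, -0.4015, 0.075]
eef_rot: [0.706, 0.037, -0.037, -0.706]
ft_force: [-0.1, -1.4, -2.6]
width: 0.0496
```

arm_command(deltas=[0,0.0015,0,0,0,0,0,0.0015,0,0,0,0])

```text
time: 6.92
ee_pos: [0.5549, -0.4017, 0.074]
eef_rot: [0.706, 0.037, -0.037, -0.706]
ft_force: [-0.1, 0.1, -2.7]
width: 0.0495
```

arm_command(deltas=[0,0.001,0,0,0,0,0,0.001,0,0,0,0])

```text
time: 7.18
ee_pos: [0.5545, -0.4014, 0.0721]
eef_rot: [0.706, 0.037, -0.037, -0.706]
ft_force: [-0.1, 0.3, -2.3]
width: 0.0495
```

arm_command(deltas=[0,0.001,0,0,0,0,0,0.001,0,0,0,0])

```text
time: 7.42
ee_pos: [0.5546, -0.4016, 0.0718]
eef_rot: [0.706, 0.037, -0.037, -0.706]
ft_force: [-2.8, -0.0, 4.5]
width: 0.0498
```

arm_command(deltas=[0,0,0,0,0,0,0,0,0,0,0,0,0,0,0,0,0,0,0,0,0,0,0,0], hand=0.95)

```text
time: 7.92
ee_pos: [0.5545, -0.4014, 0.071]
eef_rot: [-0.706, -0.037, 0.037, 0.706]
ft_force: [0.7, 0.1, 0.2]
width: 0.0792
```

arm_command(deltas=[0,-0.02,0,0,0,0,0,-0.06,0,0,0,0,0,-0.11,0,0,0,0,0,-0.15,0,0,0,0,0.01,-0.15,0.05,0,0,0,0.02,-0.15,0.11,0,0,0,0.03,-0.15,0.17,0,0,0,0.04,-0.15,0.23,0,0,0], hand=1)

```text
time: 8.93
ee_pos: [0.5703, -0.1667, 0.2229]
eef_rot: [0.706, 0.038, -0.036, -0.706]
ft_force: [1.0, 0.5, -0.1]
width: 0.0869
```

```bash
python3 st.py .5857 .058 .22 9.5; python3 look.py s3 scene candle tray
```

```text
t 8.93 pos [ 0.5703 -0.1667  0.2229] yaw 5.99 downerr [ 2.1e-03 -5.0e-04 -1.0e+00] w 0.0869 F [ 1.   0.5 -0.1]
delta tool [0.0388 0.0028 0.2219] ay -3.51
scene candle [(0.74, [307.0, 155.0], 1336), (0.74, [318.0, 170.0], 4206)]
scene tray [(0.83, [320.0, 173.0], 4247)]
```

View pics/s3_m.png

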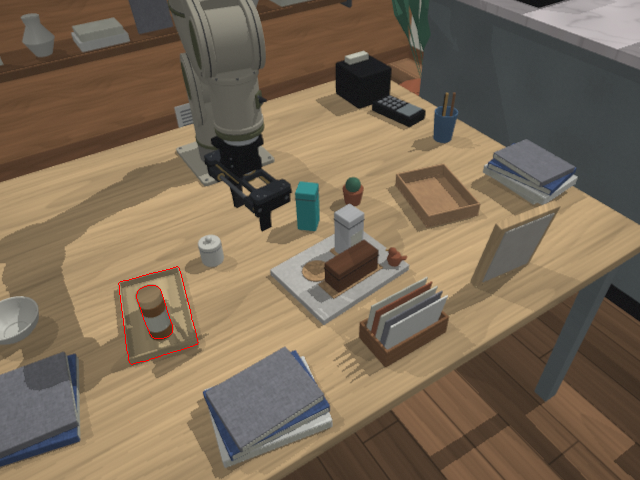

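arm_command(deltas=[0.01,0,0.05,0,-1,0,0.02,0,0.11,0,-2,0,0.03,0,0.165,0,-3,0,0.036,0.003,0.205,0,-3.5,0,0.039,0.003,0.222,0,-3.5,0,0.039,0.003,0.222,0,-3.5,0])

```text
time: 9.82
ee_pos: [0.5861, 0.0558, 0.2186]
eef_rot: [0.705, 0.059, -0.058, -0.705]
ft_force: [-0.2, -1.1, 0.3]
width: 0.0867
```

```bash
python3 st.py .5857 .058 .089 9.5; python3 look.py w4 wrist tin
python3 - <<'E'
from fit import *
import pickle
v=pickle.load(open('s3.pkl','rb'));m=v['m']['candle'][0]['region']
q,f=fit('candle',[(v,m,~(m|True))],[.5548,-.4014,.005,0],True,True);print(q,f)
E
```

```text
t 9.82 pos [0.5861 0.0558 0.2186] yaw 9.5 downerr [ 7.e-04 -3.e-04 -1.e+00] w 0.0867 F [-0.2 -1.1  0.3]
delta tool [-0.0002  0.1296  0.0023] ay -0.0
wrist tin [(0.96, [207.0, 140.0], 5988), (0.55, [231.0, 321.0], 6607)]
[ 0.55072115 -0.39980962  0.005       0.        ] 0.09115646258503396
```

View pics/w4_m.png

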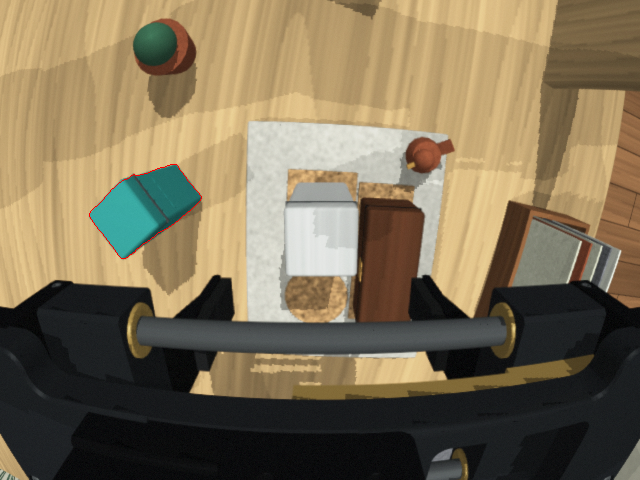

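arm_command(deltas=[0,0.03,0.002,0,0,0,0,0.08,0.002,0,0,0,0,0.12,0.002,0,0,0,0,0.13,0.002,0,0,0,0,0.13,0.002,0,0,0])

```text
time: 10.55
ee_pos: [0.5859, 0.0572, 0.0887]
eef_rot: [0.705, 0.058, -0.058, -0.705]
ft_force: [0.1, -0.4, 0.1]
width: 0.0871
```

arm_command(deltas=[0,0,0,0,0,0,0,0,0,0,0,0,0,0,0,0,0,0,0,0,0,0,0,0,0,0,0,0,0,0,0,0,0,0,0,0], hand=0, grip_force=20)

```text
time: 11.3
ee_pos: [0.5855, 0.0584, 0.0882]
eef_rot: [-0.705, -0.059, 0.058, 0.705]
ft_force: [-0.2, -0.1, 2.2]
width: 0.0502
```

```bash
python3 st.py .447 -.381 .21 9.5
```

```text
t 11.3 pos [0.5855 0.0584 0.0882] yaw 9.5 downerr [ 3.e-04  1.e-04 -1.e+00] w 0.0502 F [-0.2 -0.1  2.2]
delta tool [-0.2092 -0.1218 -0.4105] ay 0.0
```

arm_command(deltas=[0,-0.02,0,0,0,0,0,-0.06,0,0,0,0,0,-0.1,0,0,0,0,-0.01,-0.122,-0.02,0,0,0,-0.03,-0.122,-0.06,0,0,0,-0.053,-0.122,-0.105,0,0,0,-0.076,-0.122,-0.15,0,0,0,-0.1,-0.122,-0.195,0,0,0])

```text
time: 12.3
ee_pos: [0.5179, -0.1519, 0.2095]
eef_rot: [-0.705, -0.058, 0.059, 0.705]
ft_force: [1.1, -0.4, -3.4]
width: 0.0498
```

arm_command(deltas=[-0.023,0,-0.045,0,0,0,-0.046,0,-0.09,0,0,0,-0.069,0,-0.135,0,0,0,-0.09,0,-0.175,0,0,0,-0.104,0,-0.204,0,0,0,-0.108,0,-0.215,0,0,0,-0.108,0,-0.215,0,0,0])

```text
time: 13.18
ee_pos: [0.4478, -0.3803, 0.2094]
eef_rot: [-0.704, -0.058, 0.059, 0.705]
ft_force: [0.0, 0.9, -3.4]
width: 0.0499
```

```bash
python3 st.py .447 -.381 .0725 9.5
```

```text
t 13.18 pos [ 0.4478 -0.3803  0.2094] yaw 9.46 downerr [-8.e-04  8.e-04 -1.e+00] w 0.0499 F [ 0.   0.9 -3.4]
delta tool [-0.0008  0.1369 -0.0007] ay -0.04
```

arm_command(deltas=[0,0.03,0,0,0,0,0,0.07,0,0,0,0,0,0.105,0,0,0,0,0,0.125,0,0,0,0,0,0.136,0,0,0,0,0,0.137,0,0,0,0,0,0.138,0,0,0,0])

```text
time: 14.05
ee_pos: [0.4487, -0.3804, 0.073]
eef_rot: [0.705, 0.059, -0.058, -0.704]
ft_force: [-0.4, 0.0, -3.1]
width: 0.0498
```

arm_command(deltas=[0,0.001,0,0,0,0,0,0.001,0,0,0,0])

```text
time: 14.3
ee_pos: [0.4482, -0.3805, 0.0715]
eef_rot: [0.705, 0.059, -0.058, -0.705]
ft_force: [-0.1, 0.6, -2.8]
width: 0.0498
```

arm_command(deltas=[0,0.001,0,0,0,0,0,0.001,0,0,0,0])

```text
time: 14.55
ee_pos: [0.4482, -0.3806, 0.0712]
eef_rot: [0.705, 0.059, -0.058, -0.705]
ft_force: [-2.4, 2.0, 6.5]
width: 0.0495
```

arm_command(deltas=[0,0,0,0,0,0,0,0,0,0,0,0,0,0,0,0,0,0,0,0,0,0,0,0], hand=0.95)

```text
time: 15.05
ee_pos: [0.448, -0.3803, 0.07]
eef_rot: [-0.705, -0.059, 0.059, 0.705]
ft_force: [-0.5, 0.4, 0.2]
width: 0.0794
```

arm_command(deltas=[0,-0.02,0,0,0,0,0,-0.06,0,0,0,0,0,-0.11,0,0,0,0,0,-0.15,0,0,0,0,0.025,-0.16,0.045,0,0,0,0.055,-0.17,0.09,0,0,0,0.085,-0.17,0.14,0,0,0,0.115,-0.17,0.18,0,1,0], hand=1)

```text
time: 16.05
ee_pos: [0.5323, -0.1816, 0.2404]
eef_rot: [-0.705, -0.053, 0.052, 0.705]
ft_force: [-0.0, -0.4, -0.2]
width: 0.0868
```

```bash
python3 st.py .63 -.04 .25 7.5
```

```text
t 16.05 pos [ 0.5323 -0.1816  0.2404] yaw 8.53 downerr [ 9.e-04  1.e-04 -1.e+00] w 0.0868 F [-0.  -0.4 -0.2]
delta tool [ 0.1176 -0.0095  0.1256] ay 1.03
```

arm_command(deltas=[0.03,-0.003,0.03,0,1,0,0.07,-0.006,0.075,0,1,0,0.105,-0.01,0.11,0,1,0,0.118,-0.01,0.126,0,1,0,0.118,-0.01,0.126,0,1,0])

```text
time: 16.68
ee_pos: [0.6298, -0.0409, 0.2495]
eef_rot: [-0.705, -0.047, 0.047, 0.706]
ft_force: [0.8, -0.8, 0.4]
width: 0.087
```

```bash
python3 st.py; python3 look.py w5 wrist keepsake mat_round mat_square mat_long; python3 look.py s5 scene candle tin keepsake mat_round mat_square mat_long tray carton jar; python3 look.py d5 side candle tin keepsake mat_round mat_square tray jar
```

```text
t 16.68 pos [ 0.6298 -0.0409  0.2495] yaw 7.61 downerr [-8.e-04  1.e-04 -1.e+00] w 0.087 F [ 0.8 -0.8  0.4]
wrist keepsake []
wrist mat_round [(0.8, [198.0, 292.0], 2932)]
wrist mat_square [(0.76, [99.0, 294.0], 4184), (0.66, [197.0, 292.0], 3046)]
wrist mat_long [(0.78, [85.0, 347.0], 379)]
scene candle [(0.9, [309.0, 157.0], 1336)]
scene tin [(0.86, [272.0, 146.0], 1059), (0.75, [208.0, 309.0], 916)]
scene keepsake [(0.7, [264.0, 351.0], 1834)]
scene mat_round [(0.96, [269.0, 311.0], 406)]
scene mat_square [(0.72, [246.0, 342.0], 208)]
scene mat_long [(0.59, [284.0, 333.0], 211)]
scene tray [(0.63, [323.0, 172.0], 3759)]
scene carton [(0.82, [198.0, 435.0], 3401), (0.67, [270.0, 310.0], 389)]
scene jar [(0.68, [270.0, 311.0], 394), (0.58, [253.0, 210.0], 672)]
side candle [(0.66, [146.0, 330.0], 945)]
side tin [(0.76, [253.0, 386.0], 2490), (0.68, [151.0, 368.0], 1127)]
side keepsake []
side mat_round [(0.82, [242.0, 292.0], 518)]
side mat_square [(0.85, [276.0, 293.0], 910)]
side tray [(0.66, [173.0, 347.0], 1879)]
side jar [(0.69, [194.0, 386.0], 663)]
```

View pics/w5_m.png

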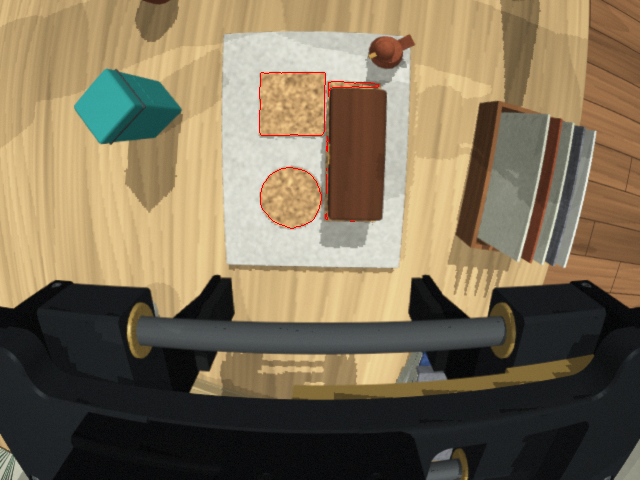

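View pics/s5_m.png

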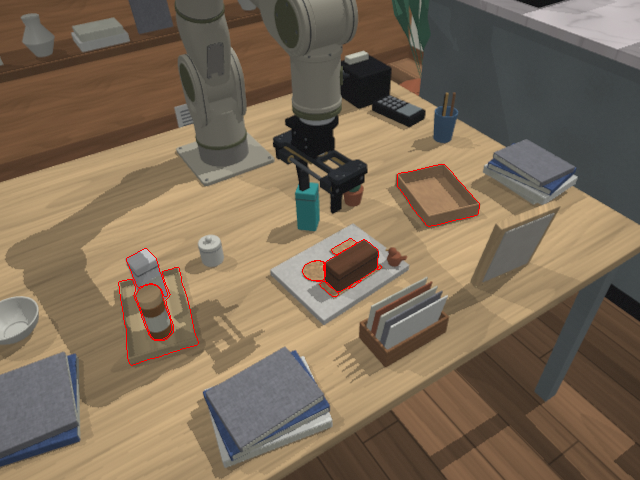

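View pics/d5_m.png

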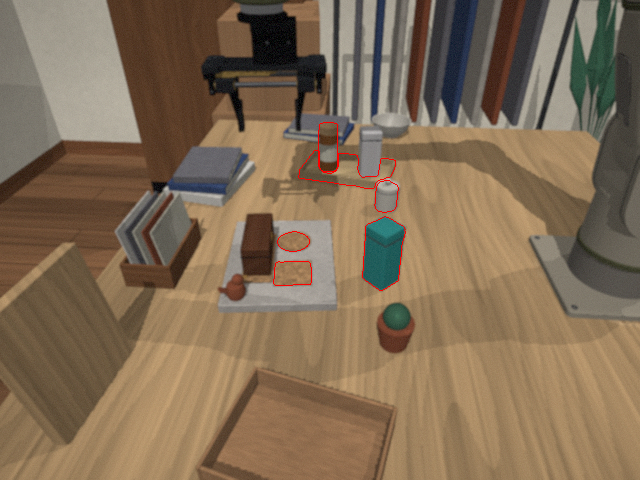

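```bash
cat > m3.py <<'E'
from fit import *
import pickle
w=pickle.load(open('w5.pkl','rb'));s=pickle.load(open('s5.pkl','rb'));d=pickle.load(open('d5.pkl','rb'))
z=np.zeros((480,640),bool)
M['mr']=[cyl(.068,.004)];M['ms']=[box(.068,.068,.004)]
M['both']=[M['mr'][0]+[0,-.05,0],M['ms'][0]+[0,.05,0]]
for nm,k in [('mr','mat_round'),('ms','mat_square')]:
    for t,vv in [('w',[w]),('d',[d]),('wd',[w,d])]+([('s',[s])] if nm=='mr' else []):
        q0=[.593,-.05,.018,.1] if nm=='mr' else [.583,.055,.018,.1]
        q,f=fit(nm,[(v,v['m'][k][0]['region'],z) for v in vv],q0,fixyaw=nm=='mr',fixz=len(vv)==1)
        print(nm,t,np.round(q[:3],4),round(np.degrees(q[3]),1),round(f,3))
for t,vv in [('w',[w]),('wd',[w,d])]:
    q,f=fit('both',[(v,v['m']['mat_round'][0]['region']|v['m']['mat_square'][0]['region'],z) for v in vv],[.588,.003,.018,.1],fixz=True)
    print('both',t,np.round(q[:3],4),round(np.degrees(q[3]),2),round(f,3))
    c,sn=np.cos(q[3]),np.sin(q[3]); print(' long',q[0]+.064*c,q[1]+.064*sn,'round',q[0]+.05*sn,q[1]-.05*c,'sq',q[0]-.05*sn,q[1]+.05*c)
E
python3 m3.py; python3 pix.py w5 .018 223,34 411,31 398,267 227,265; python3 pix.py w5 .082 331,86 386,89 383,220 328,217
```

```text
mr w [ 0.5965 -0.0413  0.018 ] 5.7 0.08
mr d [ 0.598  -0.0412  0.018 ] 5.7 0.16
mr wd [ 0.5964 -0.0413  0.0156] 5.7 0.115
mr s [ 0.5942 -0.0399  0.018 ] 5.7 0.254
ms w [0.5856 0.0602 0.018 ] 7.1 0.027
ms d [0.5857 0.0585 0.018 ] 5.9 0.082
ms wd [0.5857 0.0597 0.0165] 6.0 0.053
both w [0.5914 0.0094 0.018 ] 6.66 0.05
 long 0.6549789328594773 0.016854213392849073 round 0.5972081118932113 -0.04022934154974049 sq 0.5856131078299542 0.059096163134469665
both wd [0.5914 0.0092 0.018 ] 6.28 0.087
 long 0.6550231696247532 0.016237963662860393 round 0.5968787383458647 -0.04046499138583723 sq 0.5859362344166315 0.05893451368213942
223,34 [0.5016 0.1298 0.018 ]
411,31 [0.6998 0.1592 0.018 ]
398,267 [ 0.7283 -0.1042  0.018 ]
227,265 [ 0.5319 -0.1284  0.018 ]
331,86 [0.6232 0.0757 0.082 ]
386,89 [0.6714 0.0808 0.082 ]
383,220 [ 0.6875 -0.0375  0.082 ]
328,217 [ 0.6367 -0.0416  0.082 ]
```

```bash
python3 st.py .655 .018 .036 7.2
```

```text
t 17.82 pos [ 0.6298 -0.0418  0.2501] yaw 7.5 downerr [ 1.e-04  0.e+00 -1.e+00] w 0.0873 F [-0.2  0.1  0.2]
delta tool [0.0328 0.2141 0.056 ] ay 0.3
```

arm_command(deltas=[0.015,0.02,0.025,0,0,0,0.03,0.06,0.05,0,0,0,0.033,0.11,0.056,0,0,0,0.033,0.15,0.056,0,0,0,0.033,0.185,0.056,0,0,0,0.033,0.205,0.056,0,0,0,0.033,0.214,0.056,0,0,0,0.033,0.214,0.056,0,0,0])

```text
time: 18.82
ee_pos: [0.6555, 0.0181, 0.0365]
eef_rot: [-0.706, -0.046, 0.046, 0.706]
ft_force: [-1.0, 0.1, 0.5]
width: 0.0871
```

arm_command(deltas=[0,0,0,0,0,0,0,0,0,0,0,0,0,0,0,0,0,0,0,0,0,0,0,0,0,0,0,0,0,0,0,0,0,0,0,0], hand=0, grip_force=25)

```text
time: 19.58
ee_pos: [0.6551, 0.018, 0.0362]
eef_rot: [0.706, 0.046, -0.046, -0.706]
ft_force: [-1.8, -0.8, 1.9]
width: 0.0499
```

```bash
python3 st.py .528 .388 .15 7.2
```

```text
t 19.57 pos [0.6551 0.018  0.0362] yaw 7.5 downerr [-1.e-04 -1.e-04 -1.e+00] w 0.0499 F [-1.8 -0.8  1.9]
delta tool [-0.0778 -0.1138  0.3834] ay 0.3
```

arm_command(deltas=[0,-0.015,0,0,0,0,0,-0.05,0,0,0,0,0,-0.095,0,0,0,0,0,-0.135,0.005,0,-5,0,-0.005,-0.16,0.03,0,-14,0,-0.015,-0.165,0.07,0,-23,0,-0.025,-0.165,0.115,0,-32,0,-0.034,-0.165,0.16,0,-41,0])

```text
time: 20.58
ee_pos: [0.5998, 0.1733, 0.2018]
eef_rot: [0.644, 0.292, -0.292, -0.644]
ft_force: [-0.2, -0.4, -3.3]
width: 0.05
```

```bash
python3 st.py .528 .388 .20 76.2
```

```text
t 20.57 pos [0.5998 0.1733 0.2018] yaw 48.78 downerr [ 5.e-04 -1.e-04 -1.e+00] w 0.05 F [-0.2 -0.4 -3.3]
delta tool [0.1141 0.0018 0.1955] ay -27.42
```

arm_command(deltas=[0.02,0,0.035,0,-8,0,0.046,0,0.08,0,-16,0,0.072,0,0.125,0,-23,0,0.095,0,0.162,0,-27.4,0,0.108,0,0.186,0,-27.4,0,0.114,0,0.1955,0,-27.4,0,0.114,0,0.1955,0,-27.4,0])

```text
time: 21.45
ee_pos: [0.5298, 0.3869, 0.2012]
eef_rot: [0.558, 0.435, -0.435, -0.557]
ft_force: [-0.1, -0.8, -3.3]
width: 0.0497
```

```bash
python3 st.py .528 .388 .020 76.2;python3 look.py w6 wrist carton keepsake; python3 look.py s6 scene carton keepsake;python3 look.py d6 side carton keepsake
```

```text
t 21.45 pos [0.5298 0.3869 0.2012] yaw 75.91 downerr [ 1.e-04 -4.e-04 -1.e+00] w 0.0497 F [-0.1 -0.8 -3.3]
delta tool [0.0007 0.1812 0.002 ] ay -0.29
wrist carton [(0.61, [141.0, 318.0], 12974)]
wrist keepsake [(0.65, [256.0, 323.0], 25748)]
scene carton [(0.66, [196.0, 434.0], 3541)]
scene keepsake [(0.98, [132.0, 452.0], 957), (0.5, [270.0, 312.0], 520)]
side carton [(0.88, [435.0, 294.0], 16597)]
side keepsake [(0.86, [347.0, 330.0], 4179)]
```

View pics/w6_m.png

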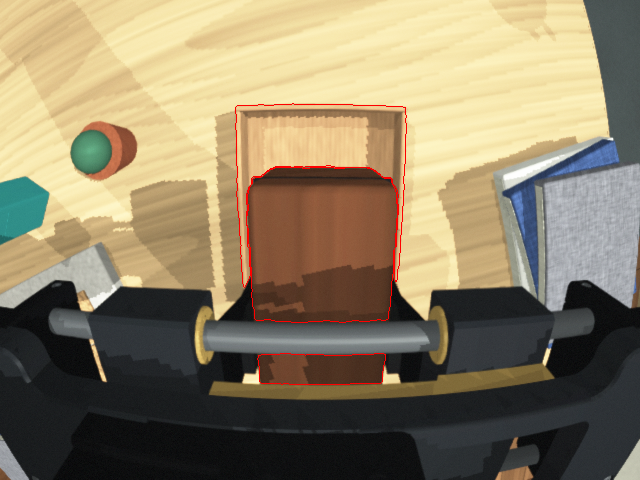

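View pics/s6_m.png

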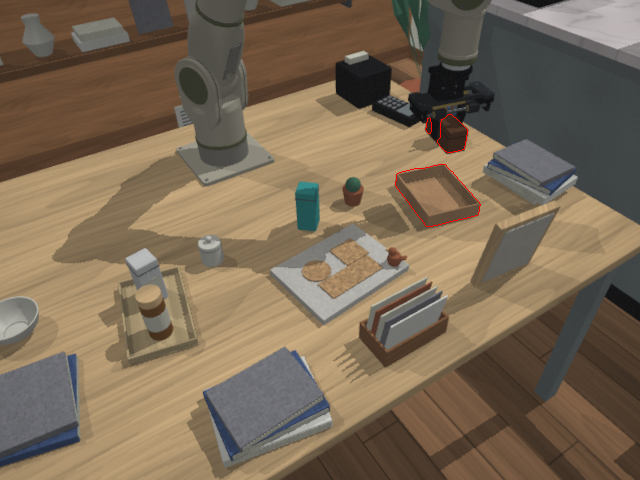

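View pics/d6_m.png

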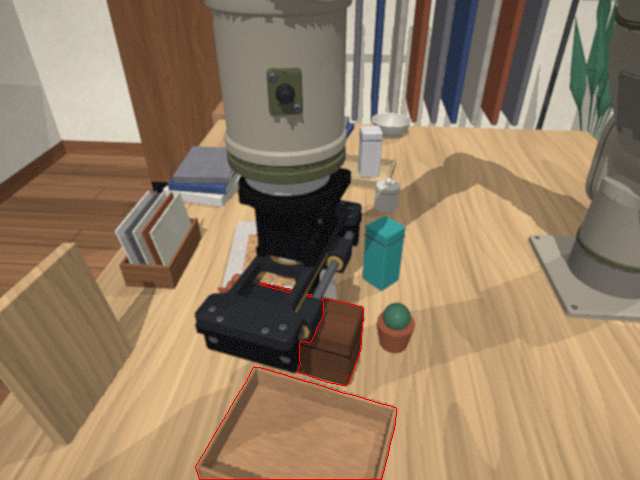

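```bash
python3 pix.py w6 .04 236,106 406,107 242,280 399,280
python3 - <<'E'
import numpy as np
c=np.array([.528,.388]);a=np.radians(-13.8);X=np.array([np.cos(a),np.sin(a)]);Y=np.array([-X[1],X[0]])
for s,t in [(-1,-1),(-1,1),(1,1),(1,-1)]: print(np.round(c+s*.1*X+t*.075*Y,4))
E
```

```text
236,106 [0.4146 0.339  0.04  ]
406,107 [0.4513 0.4822 0.04  ]
242,280 [0.5714 0.2978 0.04  ]
399,280 [0.6079 0.4442 0.04  ]
[0.413 0.339]
[0.4488 0.4847]
[0.643 0.437]
[0.6072 0.2913]
```

arm_command(deltas=[0,0.03,0,0,0,0,0,0.075,0,0,0,0,0,0.12,0,0,0,0,0,0.15,0,0,0,0,0,0.168,0,0,0,0,0,0.177,0,0,0,0,0,0.1805,0,0,0,0,0,0.1805,0,0,0,0])

```text
time: 22.9
ee_pos: [0.5302, 0.3875, 0.0214]
eef_rot: [0.558, 0.435, -0.434, -0.558]
ft_force: [0.7, 0.0, -3.8]
width: 0.0499
```

arm_command(deltas=[0,0.001,0,0,0,0,0,0.001,0,0,0,0])

```text
time: 23.15
ee_pos: [0.5299, 0.3873, 0.02]
eef_rot: [0.558, 0.435, -0.435, -0.558]
ft_force: [0.4, 0.5, -3.5]
width: 0.05
```

arm_command(deltas=[0,0.001,0,0,0,0,0,0.001,0,0,0,0])

```text
time: 23.4
ee_pos: [0.5299, 0.3873, 0.0192]
eef_rot: [0.558, 0.435, -0.435, -0.558]
ft_force: [-0.8, -0.8, 3.2]
width: 0.0495
```

arm_command(deltas=[0,0,0,0,0,0,0,0,0,0,0,0,0,0,0,0,0,0,0,0,0,0,0,0], hand=0.78)

```text
time: 23.9
ee_pos: [0.5297, 0.3872, 0.0186]
eef_rot: [0.558, 0.435, -0.435, -0.558]
ft_force: [-0.3, -0.3, 0.0]
width: 0.0676
```

arm_command(deltas=[0,-0.02,0,0,0,0,0,-0.06,0,0,0,0,0,-0.11,0,0,0,0,0,-0.16,0,0,0,0,-0.02,-0.18,0,0,8,0,-0.06,-0.18,0,0,17,0,-0.11,-0.18,0,0,27,0,-0.16,-0.18,0,0,36,0])

```text
time: 24.9
ee_pos: [0.4903, 0.2308, 0.2002]
eef_rot: [-0.665, -0.24, 0.239, 0.665]
ft_force: [0.2, 1.0, 1.3]
width: 0.0678
```

```bash
python3 st.py .42 -.21 .2 6.4; python3 look.py d7 side carton keepsake; python3 look.py s7 scene keepsake
```

```text
t 24.9 pos [0.4903 0.2308 0.2002] yaw 39.61 downerr [ 0.0017  0.001  -1.    ] w 0.0678 F [0.2 1.  1.3]
delta tool [-0.3353 -0.0004 -0.2948] ay 33.21
side carton [(0.74, [403.0, 292.0], 10149)]
side keepsake [(0.58, [441.0, 304.0], 6704)]
scene keepsake [(0.88, [187.0, 436.0], 1171)]
```

View pics/d7_m.png

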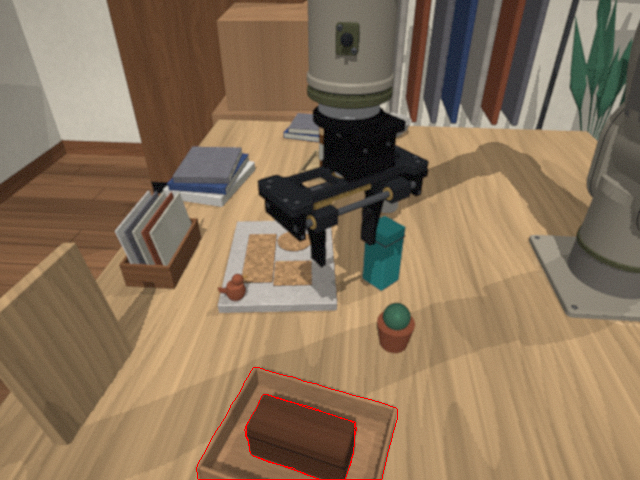

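View pics/s7_m.png

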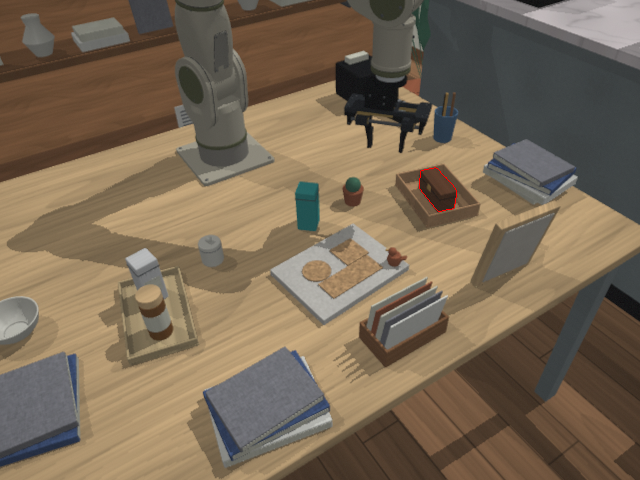

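```bash
python3 st.py .62 -.06 .25 6.4
```

```text
t 25.15 pos [0.4908 0.2328 0.2   ] yaw 39.98 downerr [ 0.0017  0.0012 -1.    ] w 0.0679 F [ 0.   0.7 -0.3]
delta tool [-0.089  -0.0502 -0.3073] ay 33.58
```

arm_command(deltas=[-0.01,-0.01,-0.035,0,7,0,-0.025,-0.03,-0.09,0,16,0,-0.042,-0.045,-0.15,0,25,0,-0.06,-0.05,-0.21,0,33.5,0,-0.075,-0.05,-0.26,0,33.5,0,-0.086,-0.05,-0.295,0,33.5,0,-0.089,-0.05,-0.307,0,33.5,0,-0.089,-0.05,-0.307,0,33.5,0], hand=1)

```text
time: 26.15
ee_pos: [0.6198, -0.0595, 0.2484]
eef_rot: [-0.706, -0.04, 0.04, 0.706]
ft_force: [0.2, -0.0, -0.4]
width: 0.0874
```

```bash
python3 st.py .42 -.25 .2 6.4;python3 look.py w8 wrist mat_long mat_round mat_square; python3 look.py d8 side mat_long mat_round mat_square jar candle tin;python3 look.py s8 scene mat_long mat_round mat_square jar candle tin
```

```text
t 26.15 pos [ 0.6198 -0.0595  0.2484] yaw 6.48 downerr [-2.e-04  6.e-04 -1.e+00] w 0.0874 F [ 0.2 -0.  -0.4]
delta tool [-0.22    0.0483 -0.1668] ay 0.08
wrist mat_long [(0.68, [135.0, 364.0], 7409)]
wrist mat_round [(0.91, [184.0, 304.0], 3152), (0.41, [135.0, 363.0], 7537)]
wrist mat_square [(0.66, [85.0, 303.0], 4201)]
side mat_long [(0.9, [255.0, 261.0], 1460)]
side mat_round [(0.96, [242.0, 292.0], 555), (0.22, [442.0, 301.0], 6603)]
side mat_square [(0.72, [272.0, 292.0], 927)]
side jar [(0.9, [196.0, 387.0], 710)]
side candle [(0.74, [146.0, 329.0], 818)]
side tin [(0.75, [254.0, 387.0], 2458), (0.61, [150.0, 368.0], 1159)]
scene mat_long [(0.68, [276.0, 353.0], 1140), (0.21, [325.0, 173.0], 4046)]
scene mat_round [(0.76, [272.0, 313.0], 477)]
scene mat_square [(0.93, [252.0, 347.0], 611), (0.16, [249.0, 208.0], 673)]
scene jar [(0.86, [252.0, 211.0], 675), (0.58, [325.0, 174.0], 3750)]
scene candle [(0.65, [308.0, 155.0], 1372)]
scene tin [(0.97, [268.0, 147.0], 1054), (0.8, [208.0, 310.0], 963)]
```

View pics/w8_m.png

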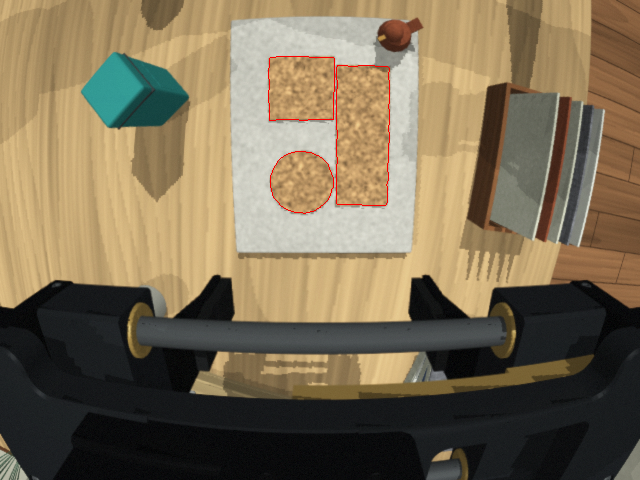

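```bash
cat > m4.py <<'E'
from fit import *
import pickle
w=pickle.load(open('w8.pkl','rb'));s=pickle.load(open('s8.pkl','rb'));d=pickle.load(open('d8.pkl','rb'))
z=np.zeros((480,640),bool)
M['mr']=[cyl(.068,.004)];M['ms']=[box(.068,.068,.004)];M['ml']=[box(.056,.15,.004)]
M['all']=[M['mr'][0]+[0,-.05,0],M['ms'][0]+[0,.05,0],M['ml'][0]+[.064,0,0]]
def un(v): return v['m']['mat_round'][0]['region']|v['m']['mat_square'][0]['region']|v['m']['mat_long'][0]['region']
for t,vv in [('w',[w]),('d',[d]),('s',[s]),('wds',[w,d,s])]:
    q,f=fit('all',[(v,un(v),z) for v in vv],[.5914,.0093,.018,.11],fixz=len(vv)==1)
    print('all',t,np.round(q[:3],4),round(np.degrees(q[3]),2),round(f,3))
    c,sn=np.cos(q[3]),np.sin(q[3]); print(' long',np.round([q[0]+.064*c,q[1]+.064*sn],4),'round',np.round([q[0]+.05*sn,q[1]-.05*c],4),'sq',np.round([q[0]-.05*sn,q[1]+.05*c],4))
for v,t in((s,'s'),(d,'d')):
    for n,q0 in [('jar',[.41,-.22,0,0]),('candle',[.5548,-.4015,.005,0])]:
        q,f=fit(n,[(v,v['m'][n][0]['region'],z)],q0,True,True); print(n,t,np.round(q,4),round(f,3))
    for n,l in v['m'].items():
        if n=='tin':
            i=0 if t=='s' else 1; ig=v['m']['candle'][0]['region']
            q,f=fit('tin',[(v,l[i]['region'],ig&~l[i]['region'])],[.448,-.3806,.005,.16],False,True); print(n,t,np.round(q,4),round(f,3))
E
python3 m4.py; python3 pix.py w8 .022 336,67 389,67 387,206 336,205
```

```text
all w [0.5915 0.01   0.018 ] 6.14 0.039
 long [0.6551 0.0168] round [ 0.5968 -0.0398] sq [0.5861 0.0597]
all d [0.5918 0.0085 0.018 ] 6.4 0.075
 long [0.6554 0.0156] round [ 0.5974 -0.0412] sq [0.5863 0.0582]
all s [0.5889 0.0111 0.018 ] 7.15 0.087
 long [0.6524 0.0191] round [ 0.5951 -0.0385] sq [0.5826 0.0607]
all wds [0.5914 0.0106 0.0193] 6.39 0.074
 long [0.655  0.0178] round [ 0.597 -0.039] sq [0.5858 0.0603]
jar s [ 0.4066 -0.2171  0.      0.    ] 0.09
candle s [ 0.5484 -0.3991  0.005   0.    ] 0.07
tin s [ 0.451  -0.3809  0.005   0.0537] 0.049
jar d [ 0.4084 -0.224   0.      0.    ] 0.14
candle d [ 0.5551 -0.4048  0.005   0.    ] 0.18
tin d [ 0.4497 -0.3861  0.005   0.0809] 0.043
336,67 [0.6192 0.0852 0.022 ]
389,67 [0.6738 0.0933 0.022 ]
387,206 [ 0.6915 -0.0546  0.022 ]
336,205 [ 0.6365 -0.0601  0.022 ]
```

arm_command(deltas=[-0.02,0,-0.012,0,0,0,-0.06,0.01,-0.036,0,0,0,-0.11,0.02,-0.068,0,0,0,-0.16,0.03,-0.1,0,0,0,-0.2,0.04,-0.124,0,0,0,-0.22,0.045,-0.135,0,0,0,-0.228,0.048,-0.138,0,0,0,-0.228,0.048,-0.138,0,0,0])

```text
time: 28.05
ee_pos: [0.4085, -0.2229, 0.2007]
eef_rot: [-0.706, -0.04, 0.039, 0.706]
ft_force: [0.6, 0.3, 0.5]
width: 0.0868
```

```bash
python3 st.py .407 -.22 .016 6.4;python3 look.py w9 wrist jar
python3 - <<'E'
from fit import *
import pickle
v=pickle.load(open('w9.pkl','rb'));z=np.zeros((480,640),bool)
for l in v['m']['jar'][:1]: print(fit('jar',[(v,l['region'],z)],[.407,-.22,0,0],True,True))
E
```

```text
t 28.05 pos [ 0.4085 -0.2229  0.2007] yaw 6.41 downerr [ 4.e-04  1.e-04 -1.e+00] w 0.0868 F [0.6 0.3 0.5]
delta tool [-0.0012  0.1847  0.003 ] ay 0.01
wrist jar [(0.74, [213.0, 318.0], 3399), (0.58, [371.0, 420.0], 750)]
(array([ 0.40798222, -0.21791688,  0.        ,  0.        ]), np.float64(0.06953189159594853))
```

View pics/w9_m.png

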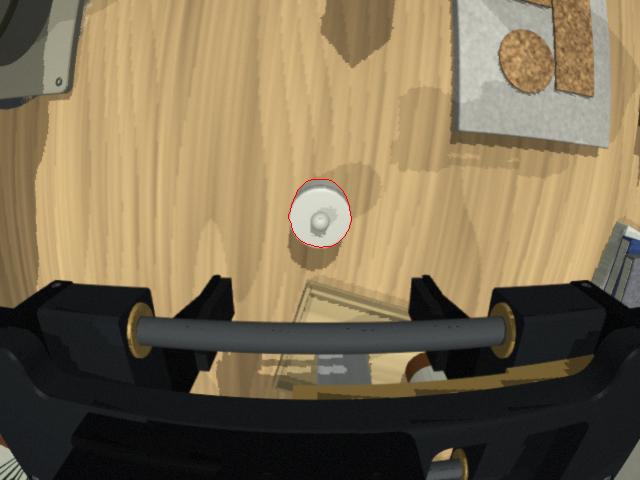

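arm_command(deltas=[0,0.03,0.004,0,0,0,0,0.08,0.004,0,0,0,0,0.13,0.004,0,0,0,0,0.16,0.004,0,0,0,0,0.177,0.004,0,0,0,0,0.183,0.004,0,0,0,0,0.183,0.004,0,0,0])

```text
time: 29.02
ee_pos: [0.4083, -0.2189, 0.0177]
eef_rot: [-0.706, -0.04, 0.04, 0.706]
ft_force: [0.3, 0.0, -0.2]
width: 0.0867
```

arm_command(deltas=[0,0,0,0,0,0,0,0,0,0,0,0,0,0,0,0,0,0,0,0,0,0,0,0,0,0,0,0,0,0,0,0,0,0,0,0], hand=0, grip_force=20)

```text
time: 29.78
ee_pos: [0.4078, -0.2192, 0.0177]
eef_rot: [-0.706, -0.039, 0.039, 0.706]
ft_force: [-1.6, 0.4, 4.9]
width: 0.054
```

```bash
python3 st.py .655 .017 .15 6.4
```

```text
t 29.77 pos [ 0.4078 -0.2192  0.0177] yaw 6.4 downerr [ 1.e-04  0.e+00 -1.e+00] w 0.054 F [-1.6  0.4  4.9]
delta tool [ 0.272  -0.1323  0.2072] ay -0.0
```

arm_command(deltas=[0,-0.02,0,0,0,0,0,-0.06,0,0,0,0,0.005,-0.105,0.004,0,0,0,0.03,-0.13,0.023,0,0,0,0.065,-0.133,0.05,0,0,0,0.105,-0.133,0.08,0,0,0,0.145,-0.133,0.11,0,0,0,0.185,-0.133,0.141,0,0,0])

```text
time: 30.78
ee_pos: [0.5766, -0.0574, 0.15]
eef_rot: [-0.706, -0.039, 0.04, 0.706]
ft_force: [1.4, -0.6, -2.2]
width: 0.0537
```

arm_command(deltas=[0.04,0,0.03,0,0,0,0.07,0,0.053,0,0,0,0.083,0,0.063,0,0,0,0.087,0,0.066,0,0,0,0.087,0,0.066,0,0,0])

```text
time: 31.4
ee_pos: [0.6545, 0.0157, 0.1504]
eef_rot: [0.706, 0.039, -0.039, -0.706]
ft_force: [-0.2, -0.3, -2.8]
width: 0.0536
```

```bash
python3 st.py .655 .017 .0405 6.4;python3 look.py w10 wrist jar; python3 look.py d10 side jar; python3 look.py s10 scene jar
```

```text
t 31.4 pos [0.6545 0.0157 0.1504] yaw 6.34 downerr [-5.e-04 -6.e-04 -1.e+00] w 0.0536 F [-0.2 -0.3 -2.8]
delta tool [0.0007 0.1099 0.0013] ay -0.06
wrist jar [(0.79, [297.0, 323.0], 11638)]
side jar [(0.9, [189.0, 254.0], 1318), (0.58, [276.0, 292.0], 949), (0.5, [256.0, 260.0], 1460)]
scene jar [(0.7, [232.0, 345.0], 477)]
```

View pics/w10_m.png

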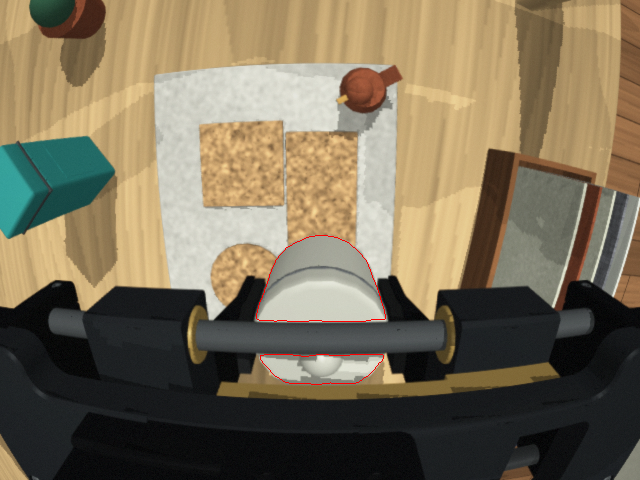

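View pics/d10_m.png

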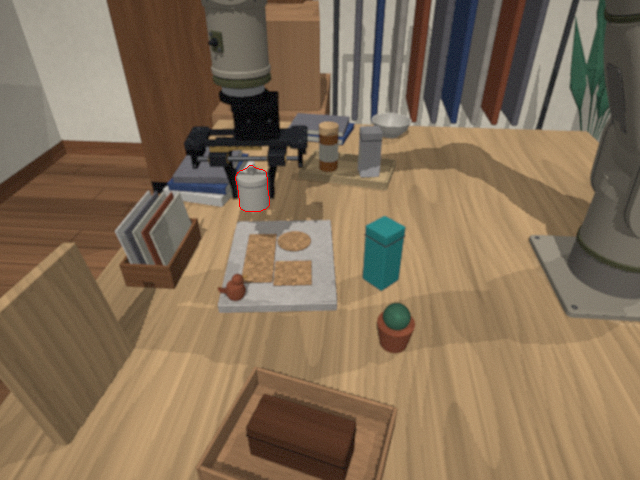

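Run:
```python
from fit import *
import pickle
v=pickle.load(open('w10.pkl','rb'));z=np.zeros((480,640),bool)
ig=z.copy(); ig[316:]=True
q,f=fit('jar',[(v,v['m']['jar'][0]['region'],ig)],[.6545,.0157,.1327,0],True,True);print(q,f)
v=pickle.load(open('d10.pkl','rb'))
q,f=fit('jar',[(v,v['m']['jar'][0]['region'],z)],[.6545,.0157,.1327,0],True,False);print(q,f)
```

```text
[0.65497665 0.01382952 0.1327     0.        ] 0.01252213508727551
[0.65571684 0.01742486 0.13290473 0.        ] 0.09291121816930492
```

arm_command(deltas=[0,0.03,0.001,0,0,0,0.0005,0.07,0.0015,0,0,0,0.0005,0.095,0.0015,0,0,0,0.0005,0.105,0.0015,0,0,0,0.0005,0.109,0.0015,0,0,0,0.0005,0.109,0.0015,0,0,0])

```text
time: 32.45
ee_pos: [0.6559, 0.0184, 0.0425]
eef_rot: [-0.706, -0.04, 0.039, 0.706]
ft_force: [0.2, 0.6, -2.1]
width: 0.0537
```

arm_command(deltas=[0,0.001,0,0,0,0,0,0.001,0,0,0,0])

```text
time: 32.7
ee_pos: [0.6556, 0.0184, 0.0412]
eef_rot: [-0.706, -0.04, 0.039, 0.706]
ft_force: [0.0, -0.2, -1.4]
width: 0.0536
```

arm_command(deltas=[0,0.0005,-0.0015,0,0,0,0,0.001,-0.0015,0,0,0])

```text
time: 32.95
ee_pos: [0.6556, 0.0165, 0.0398]
eef_rot: [0.706, 0.039, -0.039, -0.706]
ft_force: [-1.7, -1.5, 3.4]
width: 0.0534
```

arm_command(deltas=[0,0.001,0,0,0,0,0,0.001,0,0,0,0])

```text
time: 33.2
ee_pos: [0.6556, 0.0165, 0.0398]
eef_rot: [0.706, 0.039, -0.039, -0.706]
ft_force: [-5.2, -1.5, 9.4]
width: 0.0539
```

Contact; release and go up, then look.

arm_command(deltas=[0,-0.001,0,0,0,0,0,-0.001,0,0,0,0,0,-0.001,0,0,0,0,0,-0.001,0,0,0,0], hand=0.95)

```text
time: 33.7
ee_pos: [0.6555, 0.0169, 0.0395]
eef_rot: [-0.706, -0.039, 0.039, 0.706]
ft_force: [-0.2, 0.2, 0.8]
width: 0.0804
```

arm_command(deltas=[0,-0.02,0,0,0,0,0,-0.06,0,0,0,0,0,-0.11,0,0,0,0,0,-0.16,-0.01,0,0,0,-0.01,-0.19,-0.03,0,0,0,-0.025,-0.2,-0.06,0,0,0,-0.035,-0.2,-0.08,0,0,0,-0.035,-0.2,-0.08,0,0,0], hand=1)

```text
time: 34.7
ee_pos: [0.629, -0.0686, 0.2397]
eef_rot: [0.706, 0.038, -0.038, -0.706]
ft_force: [0.3, 0.3, 0.3]
width: 0.0867
```

```bash
python3 st.py .553 -.402 .22 6.4;python3 look.py w11 wrist jar mat_long; python3 look.py d11 side jar mat_long; python3 look.py s11 scene jar mat_long candle tin
```

```text
t 34.7 pos [ 0.629  -0.0686  0.2397] yaw 6.22 downerr [-0.e+00 -6.e-04 -1.e+00] w 0.0867 F [0.3 0.3 0.3]
delta tool [-0.1117  0.02   -0.3232] ay -0.18
wrist jar [(0.56, [124.0, 363.0], 3016)]
wrist mat_long [(0.72, [148.0, 340.0], 5069), (0.5, [125.0, 364.0], 3078)]
side jar [(0.84, [241.0, 259.0], 1107)]
side mat_long [(0.64, [270.0, 262.0], 711)]
scene jar [(0.78, [266.0, 352.0], 703), (0.56, [208.0, 429.0], 2246)]
scene mat_long [(0.96, [279.0, 344.0], 795)]
scene candle [(0.6, [306.0, 154.0], 1342)]
scene tin [(0.72, [270.0, 145.0], 1101), (0.7, [211.0, 305.0], 864), (0.25, [204.0, 433.0], 2389)]
```

View pics/w11_m.png

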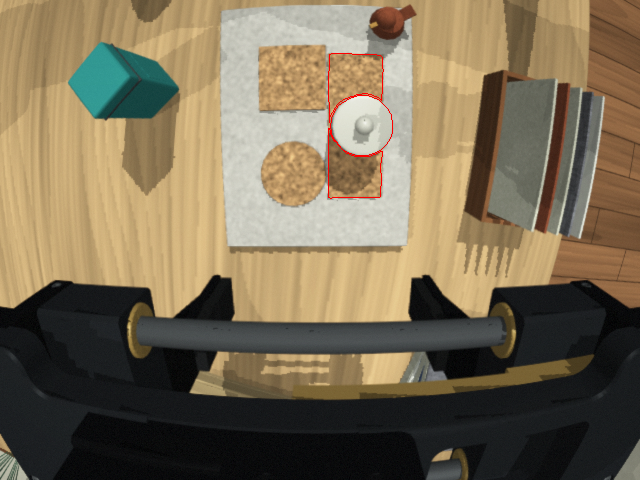

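View pics/s11_m.png

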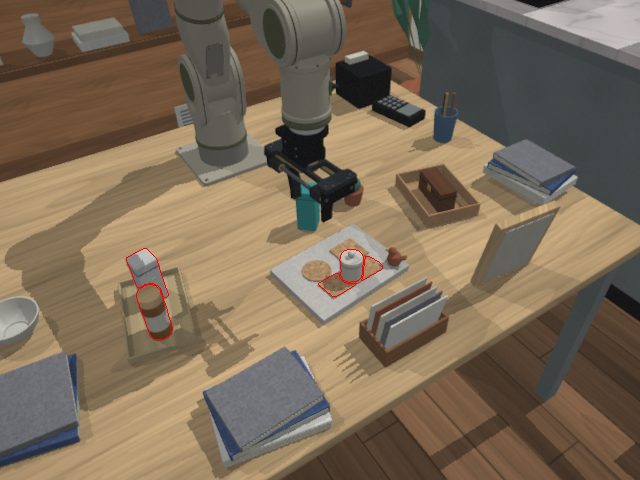

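Run:
```python
from fit import *
import pickle
z=np.zeros((480,640),bool)
vs=[]
for t in ['w11','d11','s11']:
    v=pickle.load(open(t+'.pkl','rb')); x=(v,v['m']['jar'][0]['region'],z); vs.append(x)
    print(t,fit('jar',[x],[.6556,.0165,.022,0],True,True))
print(fit('jar',vs,[.6556,.0165,.022,0],True,False))
v=vs[2][0];x=(v,v['m']['candle'][0]['region'],z)
print(fit('candle',[x],[.554,-.401,.005,0],True,True))
```

```text
w11 (array([0.65484933, 0.01612659, 0.022     , 0.        ]), np.float64(0.05100755667506296))
d11 (array([0.65691425, 0.0139067 , 0.022     , 0.        ]), np.float64(0.08963815789473684))
s11 (array([0.65409419, 0.01956369, 0.022     , 0.        ]), np.float64(0.13027295285359797))
(array([0.65602634, 0.0162631 , 0.02051295, 0.        ]), np.float64(0.09586687189859293))
(array([ 0.55109321, -0.39920978,  0.005     ,  0.        ]), np.float64(0.08458390177353348))
```

arm_command(deltas=[-0.01,0,-0.03,0,0,0,-0.03,0.005,-0.085,0,0,0,-0.05,0.01,-0.145,0,0,0,-0.07,0.015,-0.205,0,0,0,-0.09,0.02,-0.26,0,0,0,-0.104,0.02,-0.3,0,0,0,-0.11,0.02,-0.32,0,0,0,-0.11,0.02,-0.323,0,0,0])

```text
time: 36.25
ee_pos: [0.5563, -0.4002, 0.2194]
eef_rot: [-0.706, -0.039, 0.039, 0.706]
ft_force: [0.4, -0.2, -0.1]
width: 0.0868
```

```bash
python3 st.py .554 -.4015 .072 6.4;python3 look.py w12 wrist candle
```

```text
t 36.25 pos [ 0.5563 -0.4002  0.2194] yaw 6.34 downerr [-0.e+00  2.e-04 -1.e+00] w 0.0868 F [ 0.4 -0.2 -0.1]
delta tool [-0.0024  0.1474 -0.0011] ay -0.06
wrist candle [(0.95, [230.0, 319.0], 4608)]
```

View pics/w12_m.png

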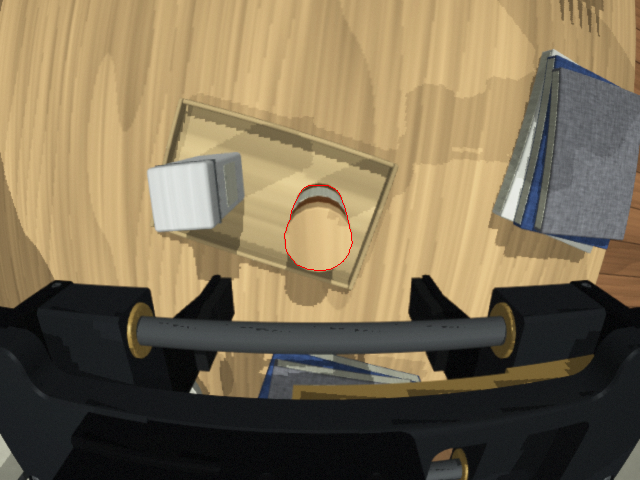

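Run:
```python
from fit import *
import pickle
z=np.zeros((480,640),bool)
v=pickle.load(open('w12.pkl','rb')); x=(v,v['m']['candle'][0]['region'],z)
print(fit('candle',[x],[.554,-.401,.005,0],True,True))
```

```text
(array([ 0.55459824, -0.40095782,  0.005     ,  0.        ]), np.float64(0.0428007479742365))
```

arm_command(deltas=[-0.0015,0.03,-0.001,0,0,0,-0.0015,0.08,-0.001,0,0,0,-0.0015,0.12,-0.001,0,0,0,-0.0015,0.14,-0.001,0,0,0,-0.0015,0.147,-0.001,0,0,0,-0.0015,0.147,-0.001,0,0,0])

```text
time: 37.1
ee_pos: [0.5557, -0.4008, 0.0736]
eef_rot: [0.706, 0.04, -0.039, -0.706]
ft_force: [-0.8, -0.6, 0.4]
width: 0.0868
```

arm_command(deltas=[0,0,0,0,0,0,0,0,0,0,0,0,0,0,0,0,0,0,0,0,0,0,0,0,0,0,0,0,0,0,0,0,0,0,0,0], hand=0, grip_force=20)

```text
time: 37.85
ee_pos: [0.5549, -0.401, 0.0726]
eef_rot: [0.706, 0.039, -0.039, -0.706]
ft_force: [-0.2, -1.6, 0.3]
width: 0.0493
```

```bash
python3 st.py .597 -.040 .21 6.4
```

```text
t 37.85 pos [ 0.5549 -0.401   0.0726] yaw 6.4 downerr [-0. -0. -1.] w 0.0493 F [-0.2 -1.6  0.3]
delta tool [ 0.0821 -0.1374  0.354 ] ay -0.0
```

Release height will be TCP ≈ 0.0896.

arm_command(deltas=[0,-0.02,0,0,0,0,0,-0.06,0,0,0,0,0,-0.1,0,0,0,0,0.005,-0.13,0.02,0,0,0,0.014,-0.137,0.06,0,0,0,0.024,-0.137,0.105,0,0,0,0.035,-0.137,0.15,0,0,0,0.046,-0.137,0.195,0,0,0])

```text
time: 38.85
ee_pos: [0.5789, -0.2005, 0.2109]
eef_rot: [0.706, 0.04, -0.039, -0.706]
ft_force: [-0.0, 0.2, -2.2]
width: 0.0496
```

arm_command(deltas=[0.011,0,0.045,0,0,0,0.021,0,0.09,0,0,0,0.03,0,0.13,0,0,0,0.035,0,0.15,0,0,0,0.036,0,0.159,0,0,0,0.036,0,0.159,0,0,0])

```text
time: 39.6
ee_pos: [0.5969, -0.0409, 0.2098]
eef_rot: [0.706, 0.039, -0.039, -0.706]
ft_force: [-0.6, -1.3, -3.5]
width: 0.0498
```

```bash
python3 st.py .597 -.040 .091 6.4; python3 look.py w13 wrist candle mat_round
python3 - <<'E'
from fit import *
import pickle
z=np.zeros((480,640),bool); z[316:]=True
v=pickle.load(open('w13.pkl','rb')); x=(v,v['m']['candle'][0]['region'],z)
p=v['s']['ee_pos'];print(p,fit('candle',[x],[p[0],p[1],p[2]-.0676,0],True,True))
E
```

```text
t 39.6 pos [ 0.5969 -0.0409  0.2098] yaw 6.36 downerr [ 1.e-04 -5.e-04 -1.e+00] w 0.0498 F [-0.6 -1.3 -3.5]
delta tool [0.0002 0.1188 0.001 ] ay -0.04
wrist candle [(0.69, [295.0, 319.0], 13148)]
wrist mat_round [(0.93, [202.0, 321.0], 2734)]
[ 0.59685716 -0.04092716  0.20979643] (array([ 0.5973452 , -0.04249059,  0.14219643,  0.        ]), np.float64(0.016156754898590586))
```

View pics/w13_m.png

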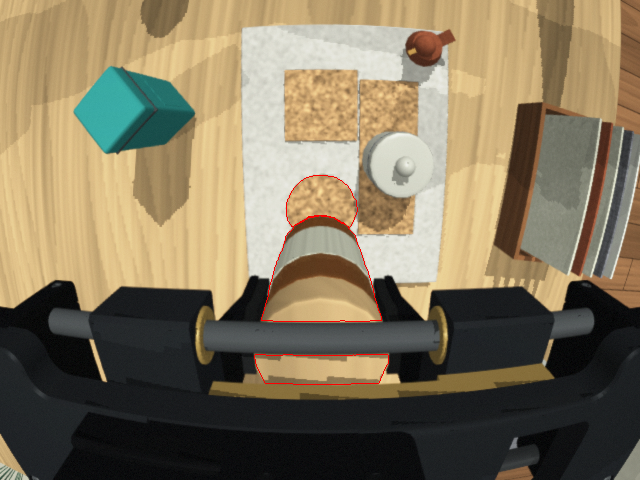

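arm_command(deltas=[0,0.03,0.001,0,0,0,0,0.07,0.001,0,0,0,0,0.1,0.001,0,0,0,0,0.114,0.001,0,0,0,0,0.119,0.001,0,0,0,0,0.119,0.001,0,0,0])

```text
time: 40.5
ee_pos: [0.5974, -0.0393, 0.0914]
eef_rot: [0.706, 0.04, -0.039, -0.706]
ft_force: [0.2, -0.1, -3.1]
width: 0.0498
```

arm_command(deltas=[0,0.001,0,0,0,0,0,0.001,0,0,0,0])

```text
time: 40.75
ee_pos: [0.5972, -0.039, 0.0903]
eef_rot: [0.706, 0.04, -0.039, -0.706]
ft_force: [0.2, -0.7, -2.9]
width: 0.0496
```

arm_command(deltas=[0,0.001,-0.0005,0,0,0,0,0.001,-0.0005,0,0,0])

```text
time: 41.0
ee_pos: [0.5972, -0.0393, 0.0895]
eef_rot: [-0.706, -0.04, 0.039, 0.706]
ft_force: [-2.9, 0.5, 4.7]
width: 0.0497
```

arm_command(deltas=[0,0,0,0,0,0,0,0,0,0,0,0,0,0,0,0,0,0,0,0,0,0,0,0], hand=0.95)

```text
time: 41.5
ee_pos: [0.5969, -0.0395, 0.0885]
eef_rot: [0.706, 0.039, -0.039, -0.706]
ft_force: [-0.2, -0.4, 0.5]
width: 0.0789
```

arm_command(deltas=[0,-0.02,0,0,0,0,0,-0.06,0,0,0,0,0,-0.1,0,0,0,0,0,-0.13,-0.005,0,0,0,-0.02,-0.13,-0.04,0,0,0,-0.045,-0.13,-0.085,0,-1,0,-0.07,-0.13,-0.13,0,-2,0,-0.095,-0.13,-0.175,0,-3,0], hand=1)

```text
time: 42.5
ee_pos: [0.5212, -0.2255, 0.2187]
eef_rot: [0.705, 0.058, -0.058, -0.705]
ft_force: [1.1, -0.5, -0.7]
width: 0.0871
```

```bash
python3 st.py .448 -.3806 .215 9.4; python3 look.py d14 side candle mat_round jar; python3 look.py s14 scene candle
```

```text
t 42.5 pos [ 0.5212 -0.2255  0.2187] yaw 9.44 downerr [ 4.e-04 -1.e-04 -1.e+00] w 0.0871 F [ 1.1 -0.5 -0.7]
delta tool [-0.0976  0.0037 -0.141 ] ay 0.04
side candle [(0.93, [210.0, 294.0], 1687)]
side mat_round [(0.59, [246.0, 291.0], 209)]
side jar [(0.7, [243.0, 257.0], 1117)]
scene candle [(0.59, [247.0, 316.0], 1179), (0.55, [276.0, 148.0], 1496)]
```

View pics/d14_m.png

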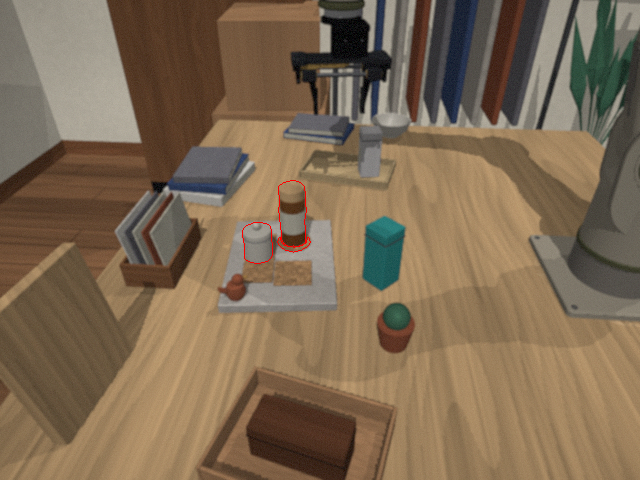

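The candle stands upright on the round mat. Now the tin.

arm_command(deltas=[-0.02,0,-0.03,0,0,0,-0.055,0,-0.08,0,0,0,-0.085,0,-0.123,0,0,0,-0.097,0,-0.14,0,0,0,-0.098,0,-0.141,0,0,0])

```text
time: 43.42
ee_pos: [0.4483, -0.3793, 0.2184]
eef_rot: [-0.705, -0.058, 0.058, 0.705]
ft_force: [0.9, 0.6, 0.2]
width: 0.0869
```

```bash
python3 st.py .448 -.3806 .0715 9.4; python3 look.py w15 wrist tin
python3 - <<'E'
from fit import *
import pickle
z=np.zeros((480,640),bool)
v=pickle.load(open('w15.pkl','rb')); x=(v,v['m']['tin'][0]['region'],z)
q,f=fit('tin',[x],[.448,-.3806,.005,.165],False,True);print(q,np.degrees(q[3]),f)
E
```

```text
t 43.42 pos [ 0.4483 -0.3793  0.2184] yaw 9.36 downerr [-2.e-04  0.e+00 -1.e+00] w 0.0869 F [0.9 0.6 0.2]
delta tool [-0.0005  0.1469 -0.0012] ay -0.04
wrist tin []Traceback (most recent call last):
  File "<stdin>", line 4, in <module>
IndexError: list index out of range
```

View pics/w15_m.png

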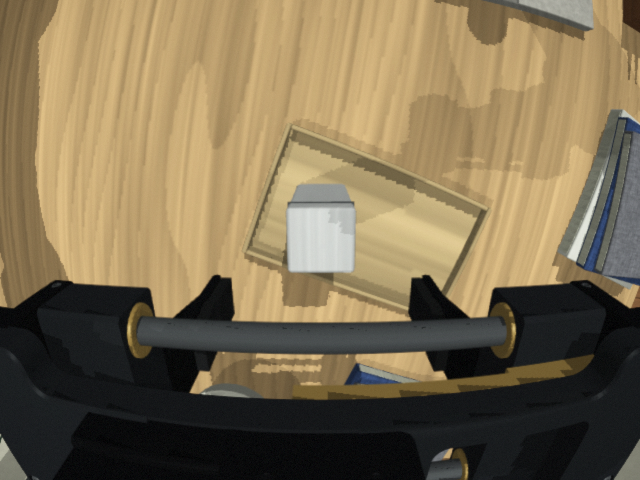

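arm_command(deltas=[0,0.03,-0.001,0,0,0,0,0.08,-0.001,0,0,0,0,0.12,-0.001,0,0,0,0,0.14,-0.001,0,0,0,0,0.147,-0.001,0,0,0,0,0.147,-0.001,0,0,0])

```text
time: 44.28
ee_pos: [0.4494, -0.3792, 0.0719]
eef_rot: [-0.705, -0.059, 0.058, 0.705]
ft_force: [-0.4, -0.2, 0.7]
width: 0.087
```

arm_command(deltas=[0,0,0,0,0,0,0,0,0,0,0,0,0,0,0,0,0,0,0,0,0,0,0,0,0,0,0,0,0,0,0,0,0,0,0,0], hand=0, grip_force=20)

```text
time: 45.02
ee_pos: [0.4485, -0.3802, 0.0716]
eef_rot: [0.705, 0.058, -0.058, -0.705]
ft_force: [-0.4, 0.1, 1.0]
width: 0.0502
```

```bash
python3 st.py .586 .0595 .21 6.4
```

```text
t 45.02 pos [ 0.4485 -0.3802  0.0716] yaw 9.39 downerr [ 2.e-04 -0.e+00 -1.e+00] w 0.0502 F [-0.4  0.1  1. ]
delta tool [ 0.2074 -0.1384  0.4113] ay 2.99
```

arm_command(deltas=[0,-0.02,0,0,0,0,0,-0.06,0,0,0,0,0,-0.105,0,0,0,0,0.01,-0.15,0.02,0,0,0,0.03,-0.175,0.06,0,0,0,0.053,-0.18,0.105,0,1,0,0.076,-0.18,0.15,0,2,0,0.1,-0.18,0.195,0,3,0])

```text
time: 46.02
ee_pos: [0.5152, -0.1698, 0.2511]
eef_rot: [-0.706, -0.039, 0.039, 0.706]
ft_force: [0.9, -0.8, -4.4]
width: 0.05
```

```bash
python3 st.py .586 .0595 .25 6.4
```

```text
t 46.02 pos [ 0.5152 -0.1698  0.2511] yaw 6.36 downerr [-7.e-04  1.e-04 -1.e+00] w 0.05 F [ 0.9 -0.8 -4.4]
delta tool [0.0957 0.0011 0.22  ] ay -0.04
```

arm_command(deltas=[0.018,0,0.04,0,0,0,0.038,0,0.087,0,0,0,0.058,0,0.134,0,0,0,0.077,0,0.177,0,0,0,0.09,0,0.207,0,0,0,0.0955,0,0.22,0,0,0,0.0955,0,0.22,0,0,0,0.0955,0,0.22,0,0,0])

```text
time: 47.02
ee_pos: [0.5855, 0.0558, 0.2514]
eef_rot: [0.706, 0.039, -0.039, -0.706]
ft_force: [0.2, 0.1, -3.6]
width: 0.0494
```

```bash
python3 st.py .586 .0595 .090 6.3; python3 look.py w16 wrist tin mat_square
python3 - <<'E'
from fit import *
import pickle
z=np.zeros((480,640),bool); z[316:]=True
v=pickle.load(open('w16.pkl','rb')); p=v['s']['ee_pos']
for l in v['m']['tin'][:3]:
    x=(v,l['region'],z);q,f=fit('tin',[x],[p[0],p[1],p[2]-.0666,.11],False,True); print(p,q,np.degrees(q[3]),f)
E
```

```text
t 47.02 pos [0.5855 0.0558 0.2514] yaw 6.27 downerr [-3.e-04 -9.e-04 -1.e+00] w 0.0494 F [ 0.2  0.1 -3.6]
delta tool [0.001  0.1614 0.0037] ay -0.03
wrist tin [(0.95, [290.0, 320.0], 16344), (0.83, [210.0, 158.0], 4873)]
wrist mat_square [(0.58, [191.0, 319.0], 2944)]
[0.58550469 0.05582312 0.25144475] [0.58732646 0.05225163 0.18484475 0.17418128] 9.97985240246323 0.03198494825964249
[0.58550469 0.05582312 0.25144475] [0.58550469 0.05582312 0.18484475 0.11      ] 6.302535746439055 1.0
```

View pics/w16_m.png

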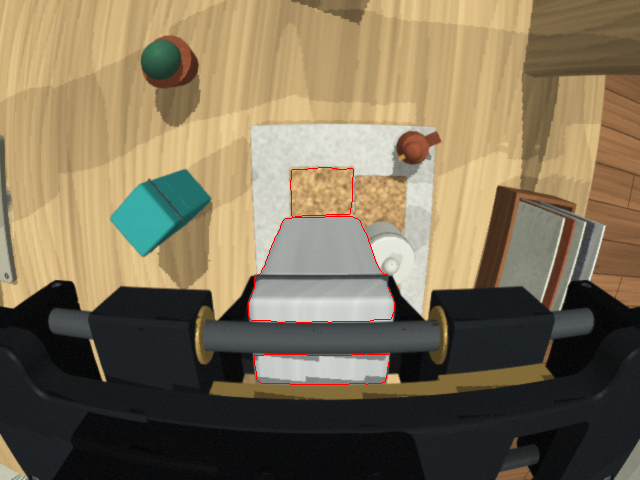

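```bash
python3 pix.py w15 .125 321,238 287,272 356,272 288,205 355,205; python3 pix.py w4 .142 321,239
```

```text
321,238 [ 0.4487 -0.3787  0.125 ]
287,272 [ 0.4281 -0.4089  0.125 ]
356,272 [ 0.4787 -0.4005  0.125 ]
288,205 [ 0.4218 -0.3585  0.125 ]
355,205 [ 0.4683 -0.3508  0.125 ]
321,239 [0.5858 0.0607 0.142 ]
```

arm_command(deltas=[0.0005,0.03,0.002,0,0,0,0.001,0.075,0.004,0,0,0,0.001,0.115,0.004,0,0,0,0.001,0.142,0.004,0,0,0,0.001,0.155,0.004,0,0,0,0.001,0.16,0.004,0,0,0,0.001,0.16,0.004,0,0,0])

```text
time: 48.05
ee_pos: [0.5867, 0.0619, 0.0924]
eef_rot: [-0.706, -0.04, 0.039, 0.706]
ft_force: [-0.4, -0.4, -2.3]
width: 0.0503
```

arm_command(deltas=[0,0.001,0,0,0,0,0,0.001,0,0,0,0])

```text
time: 48.3
ee_pos: [0.5866, 0.062, 0.0912]
eef_rot: [-0.706, -0.04, 0.039, 0.706]
ft_force: [0.7, -0.3, -3.0]
width: 0.0501
```

arm_command(deltas=[-0.0005,0.0005,-0.0022,0,0,0,-0.0005,0.001,-0.0022,0,0,0,-0.0005,0.0015,-0.0022,0,0,0])

```text
time: 48.68
ee_pos: [0.586, 0.0597, 0.0891]
eef_rot: [-0.706, -0.039, 0.039, 0.706]
ft_force: [0.2, 0.3, -3.5]
width: 0.0499
```

arm_command(deltas=[0,0.001,0,0,0,0,0,0.001,0,0,0,0])

```text
time: 48.92
ee_pos: [0.586, 0.0597, 0.0886]
eef_rot: [-0.706, -0.04, 0.039, 0.706]
ft_force: [-2.9, -0.4, 4.5]
width: 0.0501
```

arm_command(deltas=[0,0,0,0,0,0,0,0,0,0,0,0,0,0,0,0,0,0,0,0,0,0,0,0], hand=0.9)

```text
time: 49.42
ee_pos: [0.586, 0.0597, 0.088]
eef_rot: [-0.706, -0.04, 0.039, 0.706]
ft_force: [0.9, 0.4, -0.6]
width: 0.0761
```

arm_command(deltas=[0,-0.02,0,0,0,0,0,-0.06,0,0,0,0,0,-0.11,0,0,0,0,0,-0.16,0,0,0,0,0,-0.19,-0.02,0,0,0,0,-0.2,-0.06,0,0,0,0.02,-0.2,-0.1,0,0,0,0.02,-0.2,-0.12,0,0,0])

```text
time: 50.42
ee_pos: [0.6197, -0.0597, 0.2876]
eef_rot: [0.706, 0.039, -0.039, -0.706]
ft_force: [-1.0, 0.9, -0.2]
width: 0.078
```

```bash
python3 st.py; python3 look.py w17 wrist tin candle jar mat_round mat_square mat_long bird; python3 look.py d17 side tin candle jar keepsake carton bird; python3 look.py s17 scene tin candle jar keepsake
```

```text
t 50.42 pos [ 0.6197 -0.0597  0.2876] yaw 6.27 downerr [-4.e-04 -6.e-04 -1.e+00] w 0.078 F [-1.   0.9 -0.2]
wrist tin [(0.73, [80.0, 299.0], 3779), (0.67, [97.0, 149.0], 4481)]
wrist candle [(0.97, [190.0, 298.0], 3035), (0.31, [112.0, 319.0], 777)]
wrist jar [(0.97, [135.0, 365.0], 2231), (0.33, [111.0, 318.0], 876)]
wrist mat_round [(0.95, [158.0, 307.0], 536)]
wrist mat_square [(0.86, [114.0, 322.0], 719), (0.71, [383.0, 238.0], 2102)]
wrist mat_long [(0.68, [111.0, 353.0], 4195)]
wrist bird [(0.96, [41.0, 390.0], 870)]
side tin [(0.74, [243.0, 290.0], 2142), (0.67, [168.0, 350.0], 2709), (0.65, [253.0, 384.0], 2549)]
side candle [(0.63, [288.0, 236.0], 490)]
side jar [(0.81, [240.0, 256.0], 1131)]
side keepsake [(0.62, [441.0, 302.0], 6719)]
side carton [(0.8, [405.0, 293.0], 9933), (0.43, [241.0, 256.0], 1040)]
side bird [(0.87, [287.0, 236.0], 480)]
scene tin [(0.77, [226.0, 350.0], 1279), (0.74, [206.0, 306.0], 937)]
scene candle [(0.77, [244.0, 316.0], 1135)]
scene jar [(0.81, [265.0, 351.0], 694)]
scene keepsake [(0.69, [188.0, 437.0], 1104)]
```

View pics/w17_m.png

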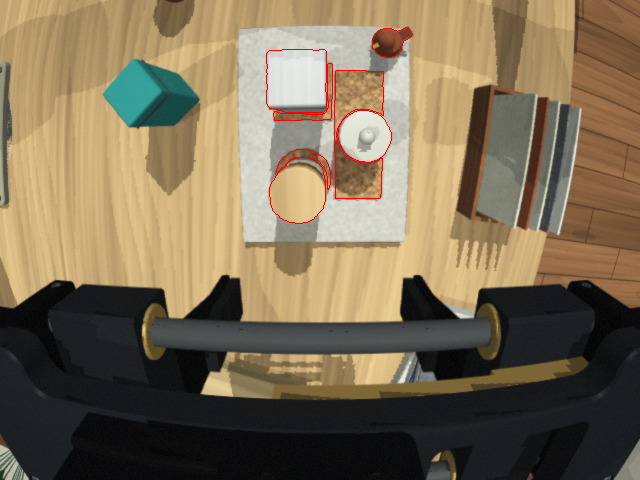

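View pics/s17_m.png

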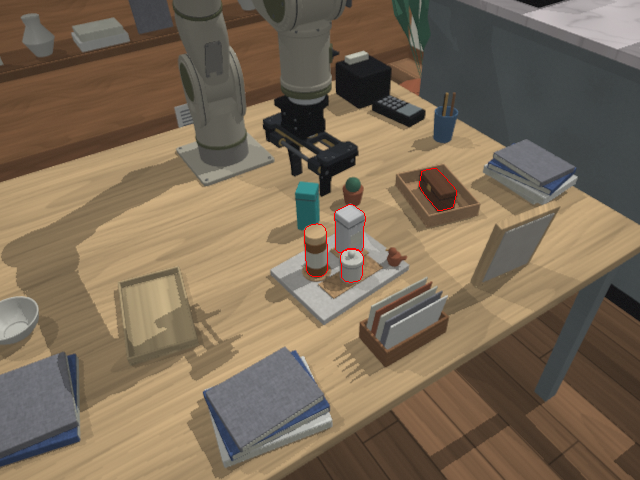

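View pics/d17_m.png

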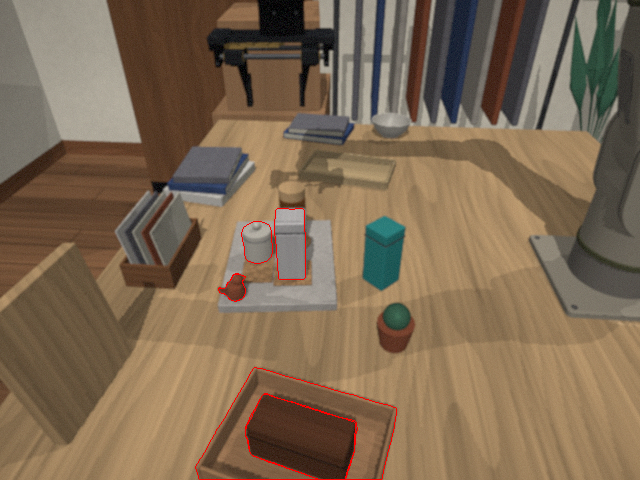

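Everything looks right; a last numerical check, then hand in.

```bash
python3 - <<'E'
from fit import *
import pickle
z=np.zeros((480,640),bool)
v=pickle.load(open('w17.pkl','rb'))
for n,q0,t in [('tin',[.586,.0597,.022,.11],(.586,.0595)),('candle',[.597,-.04,.022,0],(.597,-.040)),('jar',[.6555,.0165,.022,0],(.6552,.0168))]:
    q,f=fit(n,[(v,v['m'][n][0]['region'],z)],q0,n!='tin',True); print(n,np.round(q[:2],4),round(np.degrees(q[3]),1),round(f,3),'off mm',np.round((q[:2]-t)*1e3,1))
E
python3 - <<'E'
from h import *
print(r.close_job())
E
```

```text
tin [0.5869 0.0577] 5.6 0.061 off mm [ 0.9 -1.8]
candle [ 0.5973 -0.0388] 0.0 0.055 off mm [0.3 1.2]
jar [0.6547 0.0162] 0.0 0.089 off mm [-0.5 -0.6]
the job is handed in; nothing more can be done
None
```

I did the job in the order asked and handed it in at about 51 s of the 128 s allowed. The hand-in reports no verdict.

- **Parking:** the candle and then the tin stood upright in the side tray while I moved the rest.
- **Keepsake box:** it lies flat and lengthways in the carton.
- **Jar:** it stands on the long mat, then the candle went back on the round mat and the tin on the square one.

**Last checks:** the closing pictures showed all of this. The bird looked untouched and the arm was clear of everything. The wrist-camera fits put the jar about 1 mm from its mat's middle, the candle about 1 mm and the tin about 2 mm. I measured the box's angle before lowering it and checked it afterwards only by eye.

**What disagreed:**
- The views differed by 2 to 6 mm on single objects. I used the average of the views, or the wrist camera and grasp position.
- The networks missed the tin once and often listed the turquoise look-alike as a tin. In the last side view they labelled the bird as the candle. I settled these against the pictures.

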